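Change the dies in a push-latch engraver and start it

TASK

Push down on the engraver's flap and let go so that it springs open, take out every finished die (red mount, black plate) and stand it upright in the blue tray, and stand every blank die (pale wood, bare brass plate) upright on the engraver's bed, none on top of another. Then swing the flap down and push it until it latches shut, and only then press the white, the yellow and the green key, in that order, each fully down and let go before the next. Press no key while the flap is up, and leave the glue jar, the tape roll and the brush where they are.

Things in the scene. Friction and masses are not known exactly. Their poses are not given: they have to be found in the camera images.
- engraver: Fixed green open-topped box, 190 (x) x 250 (y) x 56 mm high, walls 5 mm. Its floor is the bed: 180 x 240 mm inside, top 5 mm above the table. Origin: centre of its underside; x points from front to rear, where the flap is hinged; z up. A fixed rail inside along the rear wall spans x 77 to 89 mm, 20 to 32 mm above the table.
- flap (a joint): Angle (rad) of the amber flap: 0 latched, level; 1.9 open at its stop, leaning back. Sprung open, on a push latch: push its front edge down about 11 mm to the stop (-0.066) and let go: it springs to 1.9 in 2 s (draw back). To shut, push it over from behind and down to the stop, let go: it rises to 0, latched. Each full push switches the state; one short of -0.06 may not. 2 to 5 N at the edge.
- flap_press (a point): Centre of the white press pad (30 x 60 mm) on the flap's outer (top) face, 145 mm from the hinge; moves with the flap. The flap (amber, black front edge) is 228 mm wide, 5 mm thick; its free edge is 172 mm from the hinge. When shut it lies flush between the walls. x axis towards the hinge, z axis out of the outer face.
- flap_hinge (a point): Point on the flap's hinge axis, mid-width: 88 mm behind the engraver's centre (engraver +x), 53 mm above the table. The hinge axis is the engraver's y axis.
- tray: Fixed blue open tray for finished dies, 140 (x) x 200 (y) x 30 mm high, walls and floor 4 mm. Origin: centre of its underside.
- console: Fixed grey key console, 70 (x) x 170 (y) x 30 mm high, carrying three round spring keys in a row along its y, 50 mm apart, in an order that differs from start to start. Origin: centre of its underside.
- key_white (a joint): Travel (m) of the white key: 0 up, 0.006 fully down; springs back. Fully down takes 4 N; it counts as pressed beyond 0.0045.
- key_yellow (a joint): Travel (m) of the yellow key: 0 up, 0.006 fully down; springs back. Fully down takes 4 N; it counts as pressed beyond 0.0045.
- key_green (a joint): Travel (m) of the green key: 0 up, 0.006 fully down; springs back. Fully down takes 4 N; it counts as pressed beyond 0.0045.
- key_white_top (a point): Centre of the top face of the white key (26 mm across), 48 mm above the table when up; pressed straight down.
- key_yellow_top (a point): Centre of the top face of the yellow key (26 mm across), 48 mm above the table when up; pressed straight down.
- key_green_top (a point): Centre of the top face of the green key (26 mm across), 48 mm above the table when up; pressed straight down.
- blank1_c (a point): Blank die: pale wooden mount with a bare brass plate on top, 36 mm long (its x), 28 mm wide (its y), 32 mm high, about 0.1 kg; this point is its centre, 16 mm above its underside, its z axis points out of the plate (up when it stands rightly). It starts standing on the table, on or near the dark blue mat; two to four blanks are present (absent ones read None).
- blank2_c (a point): Blank die: pale wooden mount with a bare brass plate on top, 36 mm long (its x), 28 mm wide (its y), 32 mm high, about 0.1 kg; this point is its centre, 16 mm above its underside, its z axis points out of the plate (up when it stands rightly). It starts standing on the table, on or near the dark blue mat; two to four blanks are present (absent ones read None).
- blank3_c (a point): Blank die: pale wooden mount with a bare brass plate on top, 36 mm long (its x), 28 mm wide (its y), 32 mm high, about 0.1 kg; this point is its centre, 16 mm above its underside, its z axis points out of the plate (up when it stands rightly). It starts standing on the table, on or near the dark blue mat; two to four blanks are present (absent ones read None).
- blank4_c (a point): Blank die: pale wooden mount with a bare brass plate on top, 36 mm long (its x), 28 mm wide (its y), 32 mm high, about 0.1 kg; this point is its centre, 16 mm above its underside, its z axis points out of the plate (up when it stands rightly). It starts standing on the table, on or near the dark blue mat; two to four blanks are present (absent ones read None).
- done1_c (a point): Finished die: red mount, black plate with a small brass ornament on top, 36 mm long (its x), 28 mm wide (its y), 32 mm high, about 0.1 kg; this point is its centre, 16 mm above its underside, its z axis points out of the plate (up when it stands rightly). It starts standing on the engraver's bed under the flap; one or two are present (absent ones read None).
- done2_c (a point): Finished die: red mount, black plate with a small brass ornament on top, 36 mm long (its x), 28 mm wide (its y), 32 mm high, about 0.1 kg; this point is its centre, 16 mm above its underside, its z axis points out of the plate (up when it stands rightly). It starts standing on the engraver's bed under the flap; one or two are present (absent ones read None).
- glue_jar: Bystander: capped jar, 66 mm across, 90 mm high, origin at the centre of its underside.
- tape_roll: Bystander: paper tape roll lying flat, 90 mm across, 24 mm high, origin at the centre of its underside.
- paste_brush: Bystander: paste brush lying on the table.
Not all that is in view belongs to the job. What is shaped like the part that bears blank3_c but purple is not meant.

How it is judged (in metres and radians):
On the way, in this order (a step that is already met when the one before it is completed fails the run):
1. the flap has been released and stands open (value of joint flap above 1.5 rad), for 0.2 s.
2. every finished die stands in the tray and every blank stands on the bed (x of blank1_c in the frame of engraver between -0.085 and 0.085 m and y of blank1_c in the frame of engraver between -0.115 and 0.115 m and z of blank1_c in the frame of engraver between 0.015 and 0.03 m and angle between each of blank1_c, blank2_c, blank3_c, blank4_c, done1_c, done2_c's own z axis and vertical below 0.15 rad and x of blank2_c in the frame of engraver between -0.085 and 0.085 m and y of blank2_c in the frame of engraver between -0.115 and 0.115 m and z of blank2_c in the frame of engraver between 0.015 and 0.03 m and x of blank3_c in the frame of engraver between -0.085 and 0.085 m and y of blank3_c in the frame of engraver between -0.115 and 0.115 m and z of blank3_c in the frame of engraver between 0.015 and 0.03 m and x of blank4_c in the frame of engraver between -0.085 and 0.085 m and y of blank4_c in the frame of engraver between -0.115 and 0.115 m and z of blank4_c in the frame of engraver between 0.015 and 0.03 m and x of done1_c in the frame of tray between -0.066 and 0.066 m and y of done1_c in the frame of tray between -0.096 and 0.096 m and z of done1_c in the frame of tray between 0.014 and 0.029 m and x of done2_c in the frame of tray between -0.066 and 0.066 m and y of done2_c in the frame of tray between -0.096 and 0.096 m and z of done2_c in the frame of tray between 0.014 and 0.029 m), for 0.5 s.
3. the flap is latched shut (value of joint flap between -0.02 and 0.04 rad), for 0.5 s.
4. the white key is pressed fully down, alone, with the flap shut (all of step 3 and value of joint key_white above 0.0045 m and value of joint each of key_yellow, key_green below 0.0015 m), for 0.05 s.
5. the yellow key is pressed fully down, alone, with the flap shut (all of step 3 and value of joint key_yellow above 0.0045 m and value of joint each of key_white, key_green below 0.0015 m), for 0.05 s.
6. the green key is pressed fully down, alone, with the flap shut (all of step 3 and value of joint key_green above 0.0045 m and value of joint each of key_white, key_yellow below 0.0015 m), for 0.05 s.
At the end, for the whole second after the job is handed in: Every finished die stands upright (within 0.15 rad) on the tray's floor, every blank stands upright on the engraver's bed with none stacked, the flap is latched shut (joint between -0.02 and 0.04) and all keys are up (all of step 2 and all of step 3 and value of joint each of key_white, key_yellow, key_green below 0.0015 m); the robot touches nothing.
It fails at once if a key is pressed while the flap is up (value of joint any of key_white, key_yellow, key_green above 0.003 m and value of joint flap above 0.1 rad).
It fails at once if a bystander is moved by more than 3 cm (distance of any of glue_jar, tape_roll, paste_brush from where it was at the start of the episode above 0.03 m).
Of blank1, blank2, blank3, blank4 only 2 to 4 are there at a start; the rules pass over those that are not, and their reading is None.
Of done1, done2 only 1 to 2 are there at a start; the rules pass over those that are not, and their reading is None.
At some moment in a run one of blank1, blank2, blank3, blank4 may be knocked a few centimetres aside while the robot is not near it.
It also fails if it takes over 210 s, if anything falls off the work surface, if the arm or the gripper's body presses on something with over 40 N, if the wrist force passes 120 N, or if a joint passes its speed limit or range.

ROBOT

A 6-joint arm with a two-finger parallel gripper is mounted at the origin on the work surface. World frame = base frame: x ahead of the robot, y to its left, z up, the work surface at z = 0. Lengths are in mm, angles in rad, forces in N, time in s.
With the tool pointing down it reaches from about 350 to 875 mm from the base axis. Payload 4.2 kg.
Tool frame: the origin (TCP) lies midway between the tips of the shut fingers; the grasp point (between the pads) lies 19 mm behind it (arm.tcp_to_grasp is the distance from the TCP to the grasp point, in mm); z points along the fingers, y is the line along which they close (so a half turn about z gives the same grasp; the last joint's range is limited). The gripper opens to 85 mm and grips with 20 to 120 N. Pads are 22 mm wide; open, the fingers measure 114 mm over their backs; the gripper's body (76 mm by 85 mm) begins 54 mm behind the grasp point. The pads swing forward as they close: fully open they stand 13 mm farther back than shut.
Start: joints at [-1.036, 0.385, 0.008, 0, -1.194, -0.259], TCP at [170.214, -601.354, 231.312] pointing down, gripper open.
Joint ranges: [-3.14, 3.14], [-1.21, 2.06], [-1.07, 1.41], [-3.16, 2.05], [-2.99, -0.16], [-3.1, 3.1]. Speed limits (rad/s): [2.79, 2.79, 3.14, 3.14, 3.14, 3.14].

INTERFACE

Orientations are given as a unit quaternion [x, y, z, w].
In Python, from bench import arm, imaging, job, models gives the robot as it stands.
- The arm moves only by the tool arm_command, never from a script. Its argument "rows" is a list of rows, each an object with "grip": the opening, from 0 (shut) to 1 (fully open); "linear": the shift along the tool's x, y, z in mm, a list of three; "rot": the turn, a rotation vector about the tool's x, y, z in rad, a list of three. In form: [{"grip": grip, "linear": [tx, ty, tz], "rot": [rx, ry, rz]}, ...]. A call has 1 to 10 rows; each row is the pose to reach, as a shift and turn from the pose commanded when the call began, along the tool's axes at that moment; what a row does not reach only later rows make up. A row lasts 1/8 s, in which the tool goes at most 62.5 mm and 10.7 degrees, less where a joint would pass 70% of its speed; a pose out of reach is approached as far as the arm can. A call with a gripper value outside its range is refused whole. The fingers move at their own pace and stop on an object; the grip force is fixed at half the most. Time passes only in rows, so rows that repeat a pose let the fingers close. It gives the time, the measured TCP pose, the force, the opening and the grip force at its end, in the units of the state.
- arm.read_state(): the state, without advancing time (a new reading comes with each control period).
- imaging.get_image(name): name is "scene" or "top"; returns a dict with "frame" (420x560x3 uint8, red, green, blue), "fx", "fy", "cx", "cy" (pixels), "extrinsics" (4x4, takes a point from world to camera coordinates). Camera axes: x right, y down, z forward; pixel columns grow to the right and rows downward; lengths in mm; the calibration is good to about 2 mm. A picture is of the moment at which its call begins. There is no depth.
- job.job_done(): hands the job in; it is judged then, once.
Trained networks look in a picture, given as the dict that the camera call returned (one of the last four; its "shot" number tells which), for a name from the list of things; names that differ only in an ending like _2 or _b are one class to them, and where a whole thing is asked for, a point or a joint stands for the part that bears it (a point fixed in the world has none). Each returns a list of dicts, best first, with "score" (0 to 1); they miss things now and then, are a little off and sometimes report something else, mostly with a low value. They report only what shows in the picture. A call takes as long as a camera call. They do not tell look-alikes from the thing itself.
- models.spot_in(picture, query): "rect" ([left, top, right, bottom] in pixels, round what is visible of it).
- models.tip_of(picture, query): "pixel" ([column, row] in pixels: a listed point, or the origin of a listed thing).
The state is a dict: "clock": time; "joints": joint angles; "joint_vel": joint speeds; "joint_efforts": joint torques, N m; "position": TCP position; "ee_rot": TCP orientation; "contact_force": force on the tool from outside, world axes, zero at the start; "wrist_torque": the same for the moment, N m; "gripper_width": finger opening in mm; "grasp_force": force on a finger pad.
Only numpy, scipy, OpenCV 4.12 (cv2) and the standard library are available. Lean on these libraries where they do the work, as an engineer would, in place of code of your own. Each camera call takes 0.05 s, during which the arm holds its last target. There are 200 camera calls.

## Working session

There is one attempt and no reset: what is moved stays moved. The work goes in short steps, Python scripts to look and compute and a tool call to move; the robot and the scene stay as the last step left them, time stands still between calls to the robot, and variables do not carry over. Pictures are saved under pics/ and viewed, at most 14 in all, crops included, and the job is handed in when it is done.

Besides the shell and the picture viewer there is one more tool, called after "Request:" as name(argument=value, ...), one argument or row to a line, values as JSON. arm_command: Moves the arm, as the interface text tells. Its arguments: {"type":"object","properties":{"rows":{"type":"array"}},"required":["rows"]}

```bash
mkdir -p pics
cat > h.py <<'E'
import numpy as np, cv2
from bench import arm, imaging, job, models
def K(p): return np.array([[p["fx"],0,p["cx"]],[0,p["fy"],p["cy"]],[0,0,1.]])
def P(p): return K(p)@np.array(p["extrinsics"])[:3]
def save(p,n,box=None,s=1):
    f=cv2.cvtColor(np.array(p["frame"]),cv2.COLOR_RGB2BGR)
    if box: f=f[box[1]:box[3],box[0]:box[2]]
    cv2.imwrite("pics/"+n,cv2.resize(f,None,fx=s,fy=s,interpolation=cv2.INTER_CUBIC))
def tri(p1,u1,p2,u2):
    X=cv2.triangulatePoints(P(p1),P(p2),np.array(u1,float).reshape(2,1),np.array(u2,float).reshape(2,1)); return (X[:3]/X[3]).ravel()
def onz(p,u,z):
    E=np.array(p["extrinsics"]);R,t=E[:3,:3],E[:3,3];c=-R.T@t
    d=R.T@np.linalg.inv(K(p))@np.array([u[0],u[1],1.]); return c+d*(z-c[2])/d[2]
def proj(p,X):
    x=P(p)@np.append(X,1.); return x[:2]/x[2]
E
python3 - <<'E'
from h import *
a=imaging.get_image("scene");b=imaging.get_image("top")
save(a,"s0.png");save(b,"t0.png")
print(arm.read_state())
for n,p in(("scene",a),("top",b)):
    E=np.array(p["extrinsics"]);print(n,p["fx"],(-E[:3,:3].T@E[:3,3]).round(),E[2,:3].round(2))
    for q in "engraver flap_press flap_hinge tray console key_white_top key_yellow_top key_green_top blank1_c done1_c glue_jar tape_roll paste_brush".split():
        print(q,[(np.round(d["pixel"]).tolist(),round(d["score"],2)) for d in models.tip_of(p,q)][:8])
E
```

```text
{'clock': 0.1, 'joints': array([-1.03644256e+00,  3.85483693e-01,  6.72686959e-03, -4.36045151e-04,
       -1.19399319e+00, -2.58578159e-01]), 'joint_vel': array([-0.00052255, -0.00012916,  0.00289412,  0.00233192,  0.00181546,
       -0.00031137]), 'joint_efforts': array([-3.79436096e-04, -3.93319094e+01,  1.88929760e+01,  4.19793740e+00,
       -2.55421452e-03,  5.96507846e-06]), 'position': array([ 170.03780586, -600.86879437,  230.31443982]), 'ee_rot': array([-1.37371550e-01,  9.90519087e-01,  9.79325391e-04, -1.90288657e-04]), 'contact_force': array([ 0.1456537 , -0.57156654, -0.00941862]), 'wrist_torque': array([ 0.00621831, -0.03649148, -0.06841394]), 'grasp_force': 0.0, 'gripper_width': 85.42041092084143}
scene 444.36603293925197 [1393.  218. 1112.] [-0.61 -0.19 -0.76]
engraver [([304.0, 221.0], 0.77)]
flap_press [([312.0, 196.0], 0.88)]
flap_hinge [([294.0, 229.0], 0.73)]
tray [([215.0, 216.0], 0.87)]
console [([232.0, 181.0], 0.77)]
key_white_top [([384.0, 218.0], 0.3)]
key_yellow_top [([235.0, 172.0], 0.63), ([231.0, 180.0], 0.57)]
key_green_top [([246.0, 172.0], 0.38)]
blank1_c [([221.0, 217.0], 0.62), ([412.0, 233.0], 0.52)]
done1_c [([381.0, 242.0], 0.5)]
glue_jar [([408.0, 302.0], 0.58), ([382.0, 246.0], 0.27)]
tape_roll [([186.0, 162.0], 0.65)]
paste_brush [([410.0, 303.0], 0.74), ([220.0, 272.0], 0.57)]
top 422.39831932472987 [ 350.  -20. 1131.] [ 0.19 -0.03 -0.98]
engraver [([254.0, 243.0], 0.71)]
flap_press [([251.0, 259.0], 0.59)]
flap_hinge [([257.0, 206.0], 0.7), ([346.0, 275.0], 0.36)]
tray [([356.0, 218.0], 0.92), ([358.0, 274.0], 0.19)]
console [([361.0, 273.0], 0.77), ([359.0, 217.0], 0.71)]
key_white_top [([381.0, 271.0], 0.56)]
key_yellow_top [([361.0, 273.0], 0.39)]
key_green_top [([344.0, 275.0], 0.51)]
blank1_c [([118.0, 260.0], 0.47)]
done1_c []
glue_jar [([121.0, 166.0], 0.74)]
tape_roll [([435.0, 292.0], 0.81), ([155.0, 230.0], 0.24)]
paste_brush []
```

View pics/s0.png

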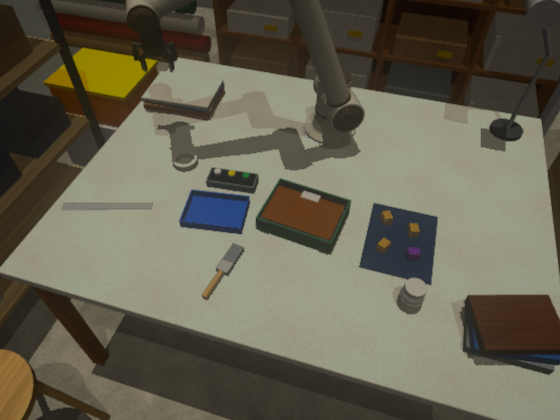

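View pics/t0.png

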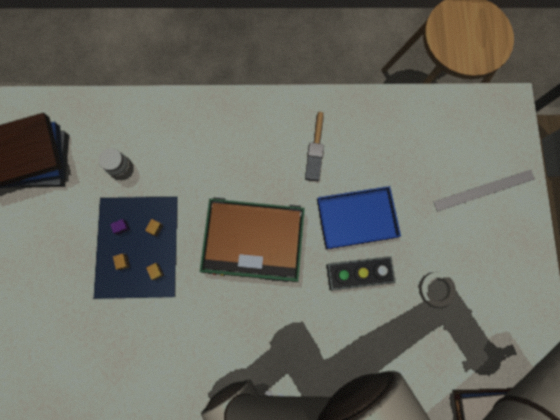

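Scene view: three blanks at (387,217), (414,230) and (384,244) in the scene image, matching (121,262), (153,228) and (154,271) in the top image. The purple block at (413,253) scene / (119,227) top has the same shape but the wrong colour, so I'm leaving it out. Engraver is at (304,214) scene, tray at (216,211). The keys run white, yellow, green from left to right in the scene image.

```bash
cat >> h.py <<'E'
def blobs(p,lo,hi,box,amin=12):
    hsv=cv2.cvtColor(np.array(p["frame"]),cv2.COLOR_RGB2HSV); m=cv2.inRange(hsv,np.array(lo),np.array(hi))
    M=np.zeros_like(m); x0,y0,x1,y1=box; M[y0:y1,x0:x1]=m[y0:y1,x0:x1]
    n,l,s,c=cv2.connectedComponentsWithStats(M)
    return [(c[i].round(1),s[i,4],cv2.minAreaRect(np.argwhere(l==i)[:,::-1].astype(np.float32))) for i in range(1,n) if s[i,4]>=amin]
E
python3 - <<'E'
from h import *
a=imaging.get_image("scene");b=imaging.get_image("top")
ca=cv2.cvtColor(np.array(a["frame"])[190:280,350:450],cv2.COLOR_RGB2BGR);cb=cv2.cvtColor(np.array(b["frame"])[195:300,90:180],cv2.COLOR_RGB2BGR)
cc=cv2.cvtColor(np.array(b["frame"])[180:300,195:405],cv2.COLOR_RGB2BGR)
f=lambda i:cv2.resize(i,(390,295),interpolation=cv2.INTER_CUBIC)
cv2.imwrite("pics/c0.png",np.vstack([np.hstack([f(ca),f(cb)]),np.hstack([cv2.resize(cc,(516,295),interpolation=cv2.INTER_CUBIC),np.zeros((295,264,3),np.uint8)])]))
for p,bx in((a,(355,195,445,285)),(b,(92,195,180,300))):
    for q in blobs(p,(8,110,90),(35,255,255),bx): print(q)
np.set_printoptions(suppress=True,precision=1)
for n,p,bx,z in (("tray",b,(310,180,405,255),30),("trayS",a,(175,185,255,240),30)):
    for q in blobs(p,(105,120,40),(130,255,255),bx,200): print(n,q,[onz(p,c,z)[:2] for c in cv2.boxPoints(q[2])])
for n,p,bx in (("flapT",b,(195,190,310,285)),("flapS",a,(255,180,355,250))):
    for q in blobs(p,(3,120,50),(20,255,255),bx,200): print(n,q,[onz(p,c,53)[:2] for c in cv2.boxPoints(q[2])])
pr={"press":((312,196),(251,259)),"tray":((215,212),(358,218)),"jar":((412,296),(118,166))}
for k,(u,v) in pr.items(): print(k,tri(a,u,b,v))
for k,u in zip("gyw",((344,275),(363,273),(382.5,271))): print(k,onz(b,u,48))
for k,u in zip("gyw",((246,175),(232,173.5),(218,171.5))): print(k,onz(a,u,48))
E
```

```text
(array([387.1, 214.6]), np.int32(71), ((387.0192565917969, 214.59616088867188), (8.629110336303711, 9.217458724975586), 78.69007110595703))
(array([414.1, 227. ]), np.int32(78), ((414.0, 227.0), (8.0, 10.0), 90.0))
(array([383.9, 242.5]), np.int32(79), ((383.7500305175781, 242.75), (7.77817440032959, 9.899494171142578), 45.0))
(array([152.3, 226.4]), np.int32(129), ((152.3000030517578, 226.4000244140625), (9.838698387145996, 12.969194412231445), 26.56505012512207))
(array([119.1, 261. ]), np.int32(133), ((119.00000762939453, 261.0), (13.096923828125, 10.186494827270508), 75.96376037597656))
(array([153.2, 270.9]), np.int32(131), ((153.20689392089844, 271.0172424316406), (13.184369087219238, 10.027547836303711), 68.19859313964844))
tray (array([357.6, 217.5]), np.int32(3682), ((358.3648681640625, 217.18917846679688), (50.799285888671875, 74.9659423828125), 80.53767395019531)) [array([ 597.5, -148.6]), array([ 628.7, -350.5]), array([ 491.8, -363. ]), array([ 462.7, -165.5])]
trayS (array([216.2, 211.4]), np.int32(1606), ((214.09214782714844, 208.7167205810547), (65.31425476074219, 32.
[... 151 characters left out ...]
252.7, 233.7]), np.int32(4814), ((252.52471923828125, 234.74044799804688), (90.77970886230469, 56.932861328125), 5.440331935882568)) [array([439.5, 145.8]), array([586.3, 133.9]), array([ 559.8, -100.8]), array([413.6, -82.8])]
flapS (array([302.9, 212.4]), np.int32(2523), ((302.1499938964844, 211.0500030517578), (76.21087646484375, 37.31487274169922), 18.434947967529297)) [array([ 559.1, -100.5]), array([ 401.2, -112.1]), array([436.5, 140.3]), array([585.1, 135.2])]
press [435.5  31.2  61.7]
tray [ 546.5 -261.5    6.5]
jar [692.8 383.9  34.3]
g [ 392.2 -207.5   48. ]
y [ 396.3 -256.4   48. ]
w [ 400.4 -306.8   48. ]
g [ 393.6 -206.9   48. ]
y [ 400.7 -255.1   48. ]
w [ 405.5 -304.5   48. ]
```

View pics/c0.png

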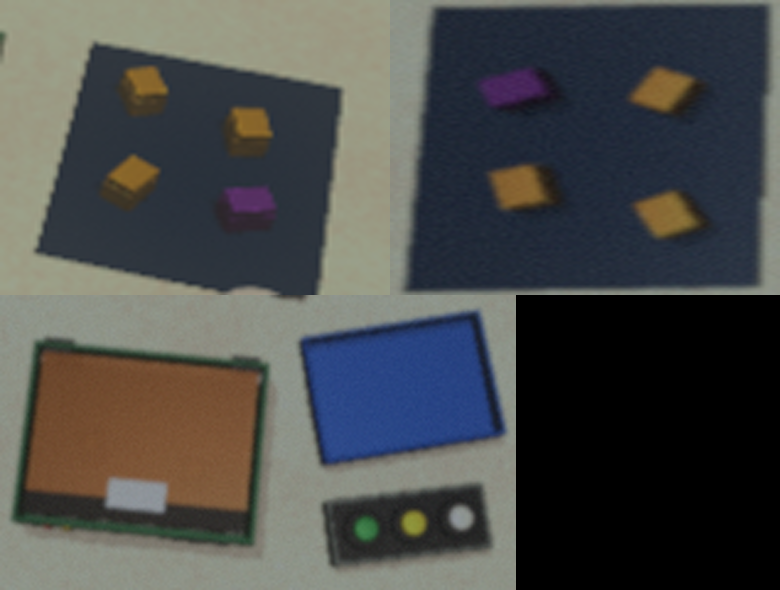

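```bash
cat > plan.py <<'E'
import sys
from h import *
from scipy.spatial.transform import Rotation as R
# world waypoints [x,y,z,yaw]: tool down, tool y=(-sin,cos). Prints linear/rot for each, relative to measured start pose
def plan(*w):
    s=arm.read_state(); p=np.array(s["position"]); r=R.from_quat(s["ee_rot"])
    print("at",p.round(1),"yaw",round(float(np.arctan2(-r.as_matrix()[0,1],r.as_matrix()[1,1])),3),"t",round(s["clock"],2),"F",np.round(s["contact_force"],1),"w",round(s["gripper_width"],1))
    for x,y,z,yaw,*n in w:
        t=R.from_euler("z",yaw)*R.from_matrix(np.diag([-1,1,-1.]))
        print(n,(r.inv().apply(np.array([x,y,z])-p)).round(1).tolist(),(r.inv()*t).as_rotvec().round(3).tolist())
E
python3 - <<'E'
from plan import *
from scipy.optimize import least_squares
plan((435,31,110,-.11),(435,31,65,-.11))
a=imaging.get_image("scene");b=imaging.get_image("top")
# blanks
for u,v in (((387.1,214.6),(153.2,270.9)),((414.1,227),(119.1,261)),((383.9,242.5),(152.3,226.4))):
    print("blank",tri(a,u,b,v).round(1),onz(a,u,30).round(0)[:2],onz(b,v,30).round(0)[:2])
E
```

```text
at [ 170.2 -601.3  231.3] yaw 0.276 t 1.5 F [-1.2  0.4  0.5] w 85.4
[] [-427.0, 536.3, 121.3] [0.0, 0.0, 0.386]
[] [-427.0, 536.3, 166.3] [0.0, 0.0, 0.386]
blank [413.2 278.8  29.4] [414. 277.] [413. 280.]
blank [440.  366.4  30.3] [441. 365.] [440. 368.]
blank [528.6 285.2  31.1] [528. 284.] [528. 287.]
```

Request:
arm_command(
  rows=[
    {"grip": 0, "linear": [-427, 536, 0], "rot": [0, 0, 0.386]},
    {"grip": 0, "linear": [-427, 536, 0], "rot": [0, 0, 0.386]},
    {"grip": 0, "linear": [-427, 536, 0], "rot": [0, 0, 0.386]},
    {"grip": 0, "linear": [-427, 536, 0], "rot": [0, 0, 0.386]},
    {"grip": 0, "linear": [-427, 536, 0], "rot": [0, 0, 0.386]},
    {"grip": 0, "linear": [-427, 536, 0], "rot": [0, 0, 0.386]},
    {"grip": 0, "linear": [-427, 536, 0], "rot": [0, 0, 0.386]},
    {"grip": 0, "linear": [-427, 536, 0], "rot": [0, 0, 0.386]},
    {"grip": 0, "linear": [-427, 536, 0], "rot": [0, 0, 0.386]},
    {"grip": 0, "linear": [-427, 536, 0], "rot": [0, 0, 0.386]},
  ],
)

```text
clock: 2.85
position: [410.9, -26.3, 232.0]
ee_rot: [0.055, 0.999, 0.0, 0.001]
contact_force: [1.0, 0.1, -0.8]
gripper_width: -0.1
grasp_force: 0.0
```

```bash
python3 -c "
from plan import *
plan((435,31,200,-.11),(435,31,70,-.11))"
```

```text
at [410.9 -26.3 232. ] yaw -0.109 t 2.85 F [ 1.   0.1 -0.8] w -0.1
[] [-17.7, 59.5, 32.1] [0.001, 0.002, 0.001]
[] [-17.4, 59.5, 162.1] [0.001, 0.002, 0.001]
```

Request:
arm_command(
  rows=[
    {"grip": 0, "linear": [-18, 60, 40], "rot": [0, 0, 0]},
    {"grip": 0, "linear": [-18, 60, 100], "rot": [0, 0, 0]},
    {"grip": 0, "linear": [-18, 60, 150], "rot": [0, 0, 0]},
    {"grip": 0, "linear": [-18, 60, 166], "rot": [0, 0, 0]},
    {"grip": 0, "linear": [-18, 60, 166], "rot": [0, 0, 0]},
  ],
)

```text
clock: 3.48
position: [434.2, 29.0, 64.3]
ee_rot: [0.055, 0.998, -0.001, -0.001]
contact_force: [0.1, -0.3, 0.2]
gripper_width: -0.1
grasp_force: 0.0
```

Run:
```python
from plan import *
plan((435,31,60,-.11))
a=imaging.get_image("scene");b=imaging.get_image("top")
f=lambda p,bx:cv2.resize(cv2.cvtColor(np.array(p["frame"])[bx[1]:bx[3],bx[0]:bx[2]],cv2.COLOR_RGB2BGR),(400,300),interpolation=cv2.INTER_CUBIC)
cv2.imwrite("pics/p1.png",np.hstack([f(a,(250,160,370,250)),f(b,(190,190,310,280))]))
```

```text
at [434.2  29.   64.3] yaw -0.11 t 3.48 F [ 0.1 -0.3  0.2] w -0.1
[] [-0.5, 2.1, 4.3] [-0.002, -0.003, 0.0]
```

View pics/p1.png

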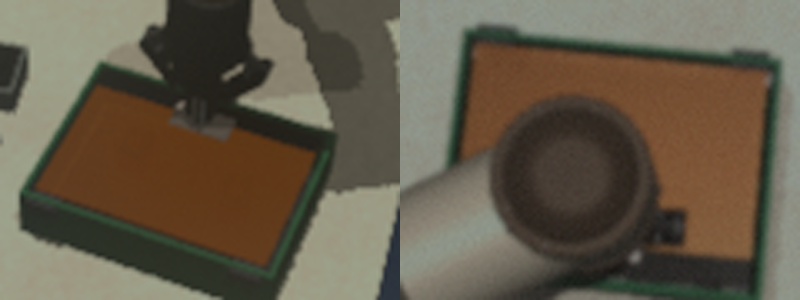

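The left crop (scene) shows the fingertips over the white pad at about (200,125) in the crop; the amber flap is shut.

Request:
arm_command(
  rows=[
    {"grip": 0, "linear": [0, 1, 8], "rot": [0, 0, 0]},
    {"grip": 0, "linear": [0, 1, 12], "rot": [0, 0, 0]},
    {"grip": 0, "linear": [0, 1, 15], "rot": [0, 0, 0]},
    {"grip": 0, "linear": [0, 1, 15], "rot": [0, 0, 0]},
  ],
)

```text
clock: 4.08
position: [435.8, 30.6, 50.7]
ee_rot: [0.055, 0.998, 0.0, 0.001]
contact_force: [0.1, 2.3, 3.2]
gripper_width: 0.5
grasp_force: 1.6
```

Request:
arm_command(
  rows=[
    {"grip": 0, "linear": [0, 0, 3], "rot": [0, 0, 0]},
    {"grip": 0, "linear": [0, 0, 5], "rot": [0, 0, 0]},
    {"grip": 0, "linear": [0, 0, 5], "rot": [0, 0, 0]},
  ],
)

```text
clock: 4.45
position: [436.0, 30.6, 46.5]
ee_rot: [0.055, 0.999, 0.0, 0.001]
contact_force: [-1.2, 1.6, 13.8]
gripper_width: -0.0
grasp_force: 6.7
```

Request:
arm_command(
  rows=[
    {"grip": 0.5, "linear": [20, 0, -50], "rot": [0, 0, 0]},
    {"grip": 0.7, "linear": [40, 0, -110], "rot": [0, 0, 0]},
    {"grip": 1, "linear": [40, 0, -170], "rot": [0, 0, 0]},
    {"grip": 1, "linear": [40, -60, -200], "rot": [0, 0, 0]},
    {"grip": 1, "linear": [40, -120, -200], "rot": [0, 0, 0]},
    {"grip": 1, "linear": [40, -180, -200], "rot": [0, 0, 0]},
    {"grip": 1, "linear": [40, -240, -200], "rot": [0, 0, 0]},
    {"grip": 1, "linear": [40, -240, -200], "rot": [0, 0, 0]},
    {"grip": 1, "linear": [40, -240, -200], "rot": [0, 0, 0]},
    {"grip": 1, "linear": [40, -240, -200], "rot": [0, 0, 0]},
  ],
)

```text
clock: 5.7
position: [368.8, -202.8, 244.9]
ee_rot: [0.054, 0.999, 0.0, -0.001]
contact_force: [0.5, 0.7, 0.3]
gripper_width: 85.5
grasp_force: 0.0
```

Request:
arm_command(
  rows=[
    {"grip": 1, "linear": [0, 0, 0], "rot": [0, 0, 0]},
    {"grip": 1, "linear": [0, 0, 0], "rot": [0, 0, 0]},
    {"grip": 1, "linear": [0, 0, 0], "rot": [0, 0, 0]},
    {"grip": 1, "linear": [0, 0, 0], "rot": [0, 0, 0]},
    {"grip": 1, "linear": [0, 0, 0], "rot": [0, 0, 0]},
    {"grip": 1, "linear": [0, 0, 0], "rot": [0, 0, 0]},
    {"grip": 1, "linear": [0, 0, 0], "rot": [0, 0, 0]},
    {"grip": 1, "linear": [0, 0, 0], "rot": [0, 0, 0]},
  ],
)

```text
clock: 6.7
position: [368.8, -203.9, 245.3]
ee_rot: [0.055, 0.998, 0.0, -0.0]
contact_force: [-0.0, -0.6, 0.6]
gripper_width: 85.5
grasp_force: 0.0
```

Run:
```python
from plan import *
plan()
a=imaging.get_image("scene");b=imaging.get_image("top")
f=lambda p,bx:cv2.resize(cv2.cvtColor(np.array(p["frame"])[bx[1]:bx[3],bx[0]:bx[2]],cv2.COLOR_RGB2BGR),(400,300),interpolation=cv2.INTER_CUBIC)
cv2.imwrite("pics/p2.png",np.vstack([np.hstack([f(a,(250,160,370,250)),f(b,(190,190,310,280))]),np.hstack([f(a,(350,190,450,265)),f(b,(80,200,200,290))])]))
for p in(a,b): print([(np.round(d["pixel"],1).tolist(),round(d["score"],2)) for d in models.tip_of(p,"done1_c")])
```

```text
at [ 368.8 -203.9  245.3] yaw -0.11 t 6.7 F [-0.  -0.6  0.6] w 85.5
[([290.9, 205.2], 0.62)]
[]
```

View pics/p2.png

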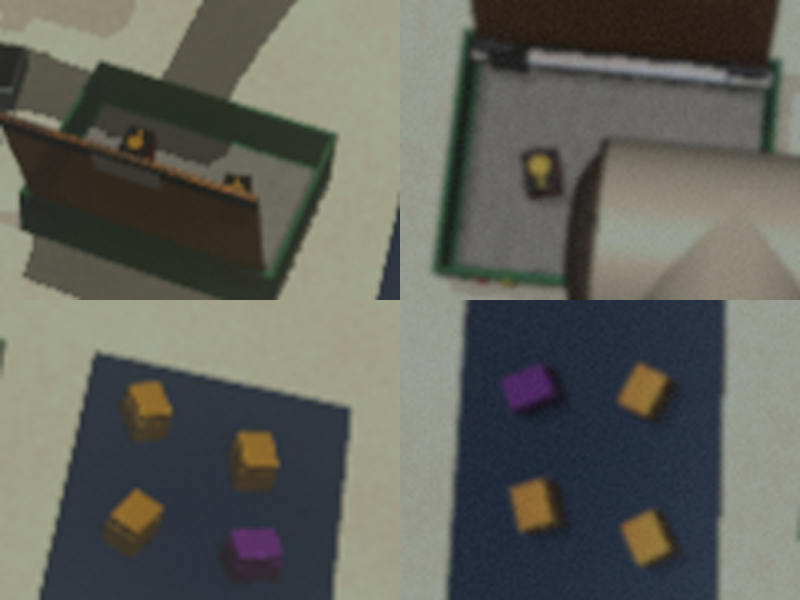

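Flap is open and leaning back. Done A shows at top (232,241) and scene (321,215). Done B is at scene (291,203), hidden by the arm in the top view. The mat layout is unchanged.

Run:
```python
from plan import *
a=imaging.get_image("scene");b=imaging.get_image("top")
for n,p,bx in (("T",b,(200,205,245,275)),("S",a,(275,190,335,225))):
    for q in blobs(p,(18,110,90),(35,255,255),bx,4): print(n,"brass",q[0],q[1],onz(p,q[0],38).round(1))
    for q in blobs(p,(0,0,0),(179,255,60),bx,60): print(n,"dark",q,[onz(p,c,37)[:2].round(0) for c in cv2.boxPoints(q[2])],onz(p,q[2][0],36).round(1))
plan()
```

```text
T brass [231.5 239.9] 37 [488.3  79.4  38. ]
T dark (array([207.1, 237.9]), np.int32(243), ((207.43565368652344, 237.1889190673828), (4.304998874664307, 64.49671173095703), 7.4958577156066895)) [array([415., 157.]), array([582., 138.]), array([580., 126.]), array([414., 146.])] [496.8 142.   36. ]
T dark (array([222. , 207.6]), np.int32(74), ((222.0, 208.0), (12.0, 6.0), 0.0)) [array([566., 120.]), array([582., 120.]), array([581.,  89.]), array([565.,  89.])] [573.6 104.8  36. ]
T dark (array([233.4, 243.6]), np.int32(68), ((232.2432403564453, 241.95947265625), (13.480716705322266, 10.028338432312012), 80.53767395019531)) [array([499.,  93.]), array([502.,  68.]), array([468.,  62.]), array([464.,  87.])] [483.2  77.6  36. ]
T dark (array([242.2, 261.2]), np.int32(132), ((241.5, 258.5), (31.0, 5.0), 90.0)) [array([480.,  60.]), array([480.,  47.]), array([400.,  47.]), array([400.,  60.])] [439.9  53.7  36. ]
S brass [290.3 201.9] 19 [459.1 -31.2  38. ]
S brass [321.2 215.2] 6 [484.9  78.   38. ]
S dark (array([309. , 195.7]), np.int32(516), ((304.7943420410156, 195.5614013671875), (60.49205780029297, 13.967606544494629), 6.881723403930664)) [array([461., -86.]), array([ 399., -100.]), array([373., 100.]), array([435., 108.])] [416.4   6.2  36. ]
S dark (array([291.7, 201.8]), np.int32(67), ((291.3999938964844, 201.80001831054688), (10.11928653717041, 9.486830711364746), 18.434947967529297)) [array([475., -44.]), array([434., -46.]), array([438., -12.]), array([479., -11.])] [455.9 -28.4  36. ]
S dark (array([294.4, 217.1]), np.int32(659), ((300.5, 214.0), (20.0, 51.0), 90.0)) [array([481., -76.]), array([433.,  82.]), array([515., 101.]), array([561., -51.])] [497.6  13.7  36. ]
at [ 368.8 -203.9  245.3] yaw -0.11 t 7.0 F [ 0.8  0.8 -0.1] w 85.2
```

```bash
python3 -c "
from plan import *
plan((484,77,120,.17))"
```

```text
at [ 368.8 -203.9  245.3] yaw -0.11 t 7.0 F [ 0.8  0.8 -0.1] w 85.2
[] [-83.6, 291.8, 125.3] [0.0, -0.0, -0.28]
```

Request:
arm_command(
  rows=[
    {"grip": 0.8, "linear": [-84, 292, 0], "rot": [0, 0, -0.28]},
    {"grip": 0.8, "linear": [-84, 292, 0], "rot": [0, 0, -0.28]},
    {"grip": 0.8, "linear": [-84, 292, 20], "rot": [0, 0, -0.28]},
    {"grip": 0.8, "linear": [-84, 292, 40], "rot": [0, 0, -0.28]},
    {"grip": 0.8, "linear": [-84, 292, 60], "rot": [0, 0, -0.28]},
    {"grip": 0.8, "linear": [-84, 292, 90], "rot": [0, 0, -0.28]},
    {"grip": 0.8, "linear": [-84, 292, 125], "rot": [0, 0, -0.28]},
    {"grip": 0.8, "linear": [-84, 292, 125], "rot": [0, 0, -0.28]},
    {"grip": 0.8, "linear": [-84, 292, 125], "rot": [0, 0, -0.28]},
  ],
)

```text
clock: 8.12
position: [485.4, 77.3, 121.6]
ee_rot: [-0.085, 0.996, 0.0, 0.001]
contact_force: [1.1, -0.6, 0.8]
gripper_width: 68.6
grasp_force: 0.0
```

Run:
```python
from plan import *
plan((484,77,9,.17))
a=imaging.get_image("scene");b=imaging.get_image("top")
f=lambda p,bx:cv2.resize(cv2.cvtColor(np.array(p["frame"])[bx[1]:bx[3],bx[0]:bx[2]],cv2.COLOR_RGB2BGR),(400,300),interpolation=cv2.INTER_CUBIC)
cv2.imwrite("pics/p3.png",np.hstack([f(a,(280,160,360,220)),f(b,(190,190,310,280))]))
for n,p,bx in (("T",b,(240,205,290,275)),):
    for q in blobs(p,(18,110,90),(35,255,255),bx,4): print(n,"brass",q[0],q[1],onz(p,q[0],38).round(1))
```

```text
at [485.4  77.3 121.6] yaw 0.17 t 8.12 F [ 1.1 -0.6  0.8] w 68.6
[] [1.7, -0.1, 112.6] [0.0, 0.002, 0.0]
T brass [273.5 250.9] 35 [457.8 -29.1  38. ]
```

View pics/p3.png

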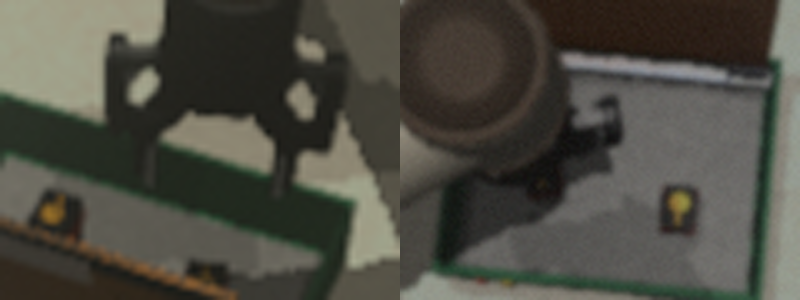

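The gripper straddles done A. Done B's plate is centred at about (274,253) in the top image, roughly (454,-29) in world coordinates with yaw near 0.

Request:
arm_command(
  rows=[
    {"grip": 0.8, "linear": [1.7, 0, 60], "rot": [0, 0, 0]},
    {"grip": 0.8, "linear": [1.7, 0, 100], "rot": [0, 0, 0]},
    {"grip": 0.8, "linear": [1.7, 0, 113], "rot": [0, 0, 0]},
    {"grip": 0.8, "linear": [1.7, 0, 113], "rot": [0, 0, 0]},
    {"grip": 0, "linear": [1.7, 0, 113], "rot": [0, 0, 0]},
    {"grip": 0, "linear": [1.7, 0, 113], "rot": [0, 0, 0]},
    {"grip": 0, "linear": [1.7, 0, 113], "rot": [0, 0, 0]},
    {"grip": 0, "linear": [1.7, 0, 113], "rot": [0, 0, 0]},
    {"grip": 0, "linear": [1.7, 0, 113], "rot": [0, 0, 0]},
    {"grip": 0, "linear": [1.7, 0, 113], "rot": [0, 0, 0]},
  ],
)

```text
clock: 9.48
position: [483.9, 77.4, 8.9]
ee_rot: [-0.085, 0.996, 0.0, 0.001]
contact_force: [-1.6, 0.6, 7.3]
gripper_width: 26.6
grasp_force: 60.0
```

Request:
arm_command(
  rows=[
    {"grip": 0, "linear": [0, 0, -40], "rot": [0, 0, 0]},
    {"grip": 0, "linear": [0, 0, -90], "rot": [0, 0, 0]},
    {"grip": 0, "linear": [0, 0, -120], "rot": [0, 0, 0]},
    {"grip": 0, "linear": [0, 0, -120], "rot": [0, 0, 0]},
  ],
)

```text
clock: 9.98
position: [484.1, 77.5, 130.1]
ee_rot: [-0.085, 0.996, 0.001, 0.003]
contact_force: [0.1, 0.5, -0.7]
gripper_width: 27.3
grasp_force: 59.3
```

Run:
```python
from plan import *
plan((544,-215,130,.14),(544,-215,12,.14))
```

```text
at [484.1  77.5 130.1] yaw 0.17 t 9.97 F [ 0.1  0.5 -0.7] w 27.3
[] [-9.5, -298.4, -0.5] [0.002, 0.006, 0.03]
[] [-8.8, -298.6, 117.5] [0.002, 0.006, 0.03]
```

Request:
arm_command(
  rows=[
    {"grip": 0, "linear": [-6, -60, 0], "rot": [0, 0, 0.03]},
    {"grip": 0, "linear": [-6, -120, 0], "rot": [0, 0, 0.03]},
    {"grip": 0, "linear": [-6, -180, 0], "rot": [0, 0, 0.03]},
    {"grip": 0, "linear": [-6, -240, 10], "rot": [0, 0, 0.03]},
    {"grip": 0, "linear": [-6, -299, 30], "rot": [0, 0, 0.03]},
    {"grip": 0, "linear": [-6, -299, 70], "rot": [0, 0, 0.03]},
    {"grip": 0, "linear": [-6, -299, 100], "rot": [0, 0, 0.03]},
    {"grip": 0, "linear": [-6, -299, 100], "rot": [0, 0, 0.03]},
    {"grip": 0, "linear": [-6, -299, 120], "rot": [0, 0, 0.03]},
    {"grip": 0, "linear": [-6, -299, 120], "rot": [0, 0, 0.03]},
  ],
)

```text
clock: 11.22
position: [539.9, -216.7, 7.9]
ee_rot: [-0.07, 0.998, -0.0, 0.0]
contact_force: [0.1, -0.6, -0.6]
gripper_width: 27.2
grasp_force: 60.9
```

Request:
arm_command(
  rows=[
    {"grip": 0, "linear": [0, 0, 0.5], "rot": [0, 0, 0]},
    {"grip": 0.6, "linear": [0, 0, 0.5], "rot": [0, 0, 0]},
    {"grip": 0.6, "linear": [0, 0, 0.5], "rot": [0, 0, 0]},
    {"grip": 0.6, "linear": [0, 0, 0.5], "rot": [0, 0, 0]},
    {"grip": 0.6, "linear": [0, 0, -30], "rot": [0, 0, 0]},
    {"grip": 0.6, "linear": [0, 0, -80], "rot": [0, 0, 0]},
    {"grip": 0.8, "linear": [0, 0, -120], "rot": [0, 0, 0]},
    {"grip": 0.8, "linear": [0, 0, -120], "rot": [0, 0, 0]},
  ],
)

```text
clock: 12.22
position: [541.6, -217.3, 131.4]
ee_rot: [-0.07, 0.998, -0.001, 0.004]
contact_force: [0.2, 0.4, 0.4]
gripper_width: 68.6
grasp_force: 0.0
```

Run:
```python
from plan import *
plan((454,-29,128,0),(454,-29,9,0))
```

```text
at [ 541.6 -217.3  131.4] yaw 0.14 t 12.22 F [0.2 0.4 0.4] w 68.6
[] [60.4, 198.7, 2.4] [-0.002, 0.008, 0.14]
[] [61.3, 199.1, 121.4] [-0.002, 0.008, 0.14]
```

Request:
arm_command(
  rows=[
    {"grip": 0.8, "linear": [18, 59, 0], "rot": [0, 0, 0.14]},
    {"grip": 0.8, "linear": [36, 118, 0], "rot": [0, 0, 0.14]},
    {"grip": 0.8, "linear": [54, 177, 0], "rot": [0, 0, 0.14]},
    {"grip": 0.8, "linear": [60, 199, 3], "rot": [0, 0, 0.14]},
    {"grip": 0.8, "linear": [60, 199, 3], "rot": [0, 0, 0.14]},
    {"grip": 0.8, "linear": [60, 199, 3], "rot": [0, 0, 0.14]},
  ],
)

```text
clock: 12.98
position: [452.2, -28.5, 124.0]
ee_rot: [0.0, 1.0, -0.0, -0.0]
contact_force: [0.4, 0.0, -0.4]
gripper_width: 68.4
grasp_force: 0.0
```

Run:
```python
from plan import *
plan((454,-29,9,0))
a=imaging.get_image("scene");b=imaging.get_image("top")
f=lambda p,bx:cv2.resize(cv2.cvtColor(np.array(p["frame"])[bx[1]:bx[3],bx[0]:bx[2]],cv2.COLOR_RGB2BGR),(400,300),interpolation=cv2.INTER_CUBIC)
cv2.imwrite("pics/p4.png",np.vstack([np.hstack([f(a,(250,160,330,220)),f(b,(300,180,420,270))]),np.hstack([f(a,(350,190,450,265)),f(b,(80,200,200,290))])]))
```

```text
at [452.2 -28.5 124. ] yaw -0.0 t 12.97 F [ 0.4  0.  -0.4] w 68.4
[] [-1.9, -0.4, 115.0] [-0.0, -0.001, -0.0]
```

View pics/p4.png

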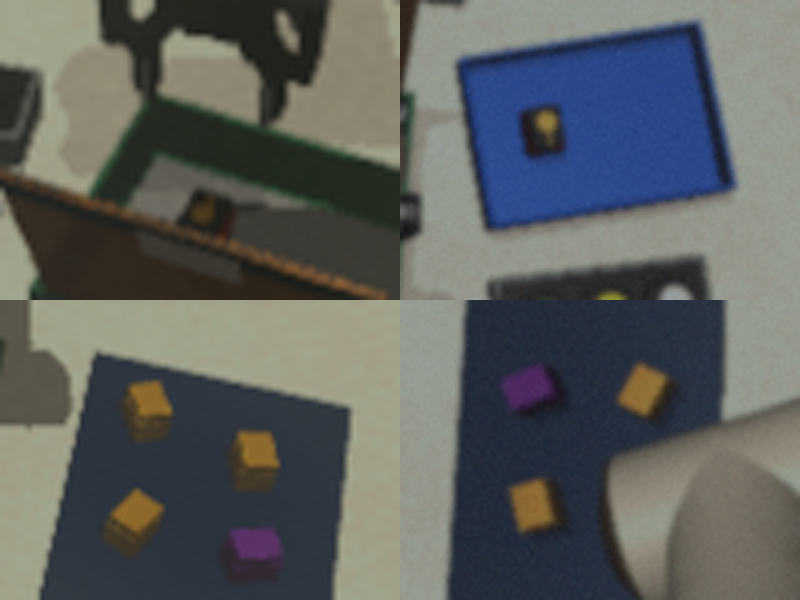

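Done A stands upright in the tray at crop (543,130). The gripper is over done B at crop (208,210), and the blanks haven't moved.

Request:
arm_command(
  rows=[
    {"grip": 0.8, "linear": [-2, 0, 60], "rot": [0, 0, 0]},
    {"grip": 0.8, "linear": [-2, 0, 100], "rot": [0, 0, 0]},
    {"grip": 0.8, "linear": [-2, 0, 115], "rot": [0, 0, 0]},
    {"grip": 0.8, "linear": [-2, 0, 115], "rot": [0, 0, 0]},
    {"grip": 0, "linear": [-2, 0, 115], "rot": [0, 0, 0]},
    {"grip": 0, "linear": [-2, 0, 115], "rot": [0, 0, 0]},
    {"grip": 0, "linear": [-2, 0, 115], "rot": [0, 0, 0]},
    {"grip": 0, "linear": [-2, 0, 115], "rot": [0, 0, 0]},
    {"grip": 0, "linear": [-2, 0, 115], "rot": [0, 0, 0]},
    {"grip": 0, "linear": [-2, 0, 115], "rot": [0, 0, 0]},
  ],
)

```text
clock: 14.32
position: [454.9, -28.1, 10.5]
ee_rot: [-0.0, 1.0, 0.0, 0.001]
contact_force: [-1.1, -1.4, 6.4]
gripper_width: 27.9
grasp_force: 56.4
```

Request:
arm_command(
  rows=[
    {"grip": 0, "linear": [0, 0, -40], "rot": [0, 0, 0]},
    {"grip": 0, "linear": [0, 0, -90], "rot": [0, 0, 0]},
    {"grip": 0, "linear": [0, 0, -120], "rot": [0, 0, 0]},
    {"grip": 0, "linear": [0, 0, -120], "rot": [0, 0, 0]},
  ],
)

```text
clock: 14.82
position: [455.5, -27.7, 131.8]
ee_rot: [0.0, 1.0, 0.001, 0.003]
contact_force: [-0.3, 0.2, -2.5]
gripper_width: 28.3
grasp_force: 56.3
```

Run:
```python
from plan import *
plan((552,-297,130,.14),(552,-297,9,.14))
```

```text
at [455.5 -27.7 131.8] yaw -0.0 t 14.82 F [-0.3  0.2 -2.5] w 28.3
[] [-96.5, -269.3, 1.9] [0.002, 0.007, -0.14]
[] [-95.8, -269.6, 122.9] [0.002, 0.007, -0.14]
```

Request:
arm_command(
  rows=[
    {"grip": 0, "linear": [-20, -58, 0], "rot": [0, 0, -0.14]},
    {"grip": 0, "linear": [-40, -112, 0], "rot": [0, 0, -0.14]},
    {"grip": 0, "linear": [-60, -168, 0], "rot": [0, 0, -0.14]},
    {"grip": 0, "linear": [-80, -224, 0], "rot": [0, 0, -0.14]},
    {"grip": 0, "linear": [-96, -269, 10], "rot": [0, 0, -0.14]},
    {"grip": 0, "linear": [-96, -269, 50], "rot": [0, 0, -0.14]},
    {"grip": 0, "linear": [-96, -269, 100], "rot": [0, 0, -0.14]},
    {"grip": 0, "linear": [-96, -269, 115], "rot": [0, 0, -0.14]},
    {"grip": 0, "linear": [-96, -269, 121], "rot": [0, 0, -0.14]},
    {"grip": 0, "linear": [-96, -269, 121], "rot": [0, 0, -0.14]},
  ],
)

```text
clock: 16.08
position: [550.5, -297.2, 9.4]
ee_rot: [-0.07, 0.998, -0.0, 0.001]
contact_force: [-0.4, -0.2, -0.9]
gripper_width: 27.0
grasp_force: 58.7
```

Request:
arm_command(
  rows=[
    {"grip": 0, "linear": [0, 0, 0], "rot": [0, 0, 0]},
    {"grip": 0.6, "linear": [0, 0, 0], "rot": [0, 0, 0]},
    {"grip": 0.6, "linear": [0, 0, 0], "rot": [0, 0, 0]},
    {"grip": 0.6, "linear": [0, 0, 0], "rot": [0, 0, 0]},
    {"grip": 0.6, "linear": [0, 0, -30], "rot": [0, 0, 0]},
    {"grip": 0.6, "linear": [0, 0, -80], "rot": [0, 0, 0]},
    {"grip": 0.8, "linear": [0, 0, -140], "rot": [0, 0, 0]},
    {"grip": 0.8, "linear": [0, 0, -180], "rot": [0, 0, 0]},
    {"grip": 0.8, "linear": [0, 0, -180], "rot": [0, 0, 0]},
  ],
)

```text
clock: 17.2
position: [552.1, -298.0, 193.0]
ee_rot: [-0.07, 0.998, -0.002, 0.004]
contact_force: [-0.6, 0.1, -1.2]
gripper_width: 67.9
grasp_force: 0.0
```

Run:
```python
from plan import *
plan()
a=imaging.get_image("scene");b=imaging.get_image("top")
for n,p,bx,lo in (("T",b,(92,195,180,300),(12,110,90)),("S",a,(355,195,445,285),(12,110,90))):
    for q in blobs(p,(8,110,90),(35,255,255),bx): print(n,q[0],q[1],onz(p,q[0],31).round(1)[:2],[onz(p,c,32)[:2].round(0).tolist() for c in cv2.boxPoints(q[2])])
f=lambda p,bx:cv2.resize(cv2.cvtColor(np.array(p["frame"])[bx[1]:bx[3],bx[0]:bx[2]],cv2.COLOR_RGB2BGR),(400,300),interpolation=cv2.INTER_CUBIC)
cv2.imwrite("pics/p5.png",np.vstack([np.hstack([f(a,(170,170,250,230)),f(b,(300,180,420,270))]),np.hstack([f(a,(350,190,450,265)),f(b,(90,210,170,270))]),np.hstack([f(b,(110,240,180,292)),f(b,(190,190,310,280))])])[:,:])
im=cv2.imread("pics/p5.png");cv2.imwrite("pics/p5.png",cv2.resize(im,(533,600)))
```

```text
at [ 552.1 -298.   193. ] yaw 0.14 t 17.2 F [-0.6  0.1 -1.2] w 67.9
T [152.3 226.6] 132 [527.8 286.7] [[518.0, 305.0], [549.0, 291.0], [537.0, 268.0], [506.0, 282.0]]
T [119.3 261.2] 140 [439.2 367.4] [[453.0, 385.0], [459.0, 360.0], [426.0, 350.0], [420.0, 375.0]]
T [153.4 270.9] 143 [412.8 279.4] [[422.0, 299.0], [433.0, 275.0], [403.0, 259.0], [392.0, 283.0]]
S [386.8 214.9] 77 [416.8 276.5] [[411.0, 256.0], [389.0, 279.0], [424.0, 296.0], [446.0, 273.0]]
S [414. 227.] 80 [441.6 364.5] [[431.0, 348.0], [422.0, 378.0], [454.0, 381.0], [463.0, 351.0]]
S [383.9 242.7] 83 [529.8 284. ] [[539.0, 266.0], [506.0, 282.0], [524.0, 303.0], [556.0, 286.0]]
```

View pics/p5.png

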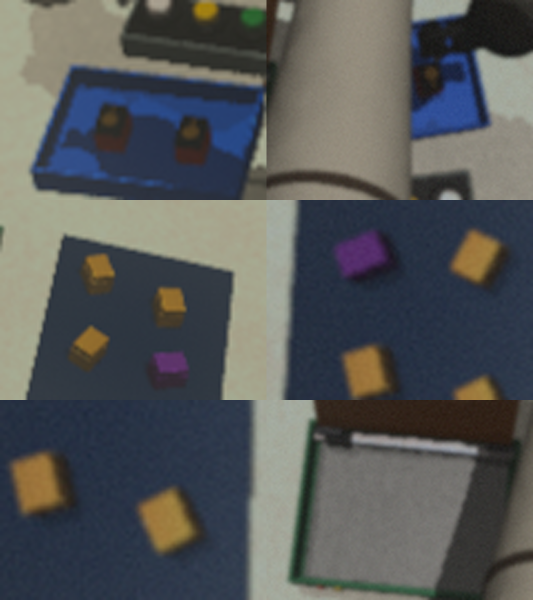

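Both finished dies stand upright in the tray, at mosaic (112,127) and (192,140). The bed is empty, and the three blanks and the purple one are where they were.

Run:
```python
from plan import *
plan((470,0,190,-.14),(528,285.5,190,-.42),(528,285.5,120,-.42))
```

```text
at [ 549.7 -297.   188.3] yaw 0.139 t 17.3 F [-0.3  0.4 -0.3] w 68.1
[] [37.7, 305.2, -1.6] [0.001, 0.0, 0.279]
[] [-59.4, 579.8, -1.4] [0.001, 0.0, 0.559]
[] [-59.4, 579.8, 68.6] [0.001, 0.0, 0.559]
```

Request:
arm_command(
  rows=[
    {"grip": 0.8, "linear": [8, 61, 0], "rot": [0, 0, 0.1]},
    {"grip": 0.8, "linear": [16, 122, 0], "rot": [0, 0, 0.2]},
    {"grip": 0.8, "linear": [24, 183, 0], "rot": [0, 0, 0.3]},
    {"grip": 0.8, "linear": [30, 244, 0], "rot": [0, 0, 0.4]},
    {"grip": 0.8, "linear": [38, 305, 0], "rot": [0, 0, 0.5]},
    {"grip": 0.8, "linear": [20, 363, 0], "rot": [0, 0, 0.559]},
    {"grip": 0.8, "linear": [0, 420, 0], "rot": [0, 0, 0.559]},
    {"grip": 0.8, "linear": [-20, 477, 0], "rot": [0, 0, 0.559]},
    {"grip": 0.8, "linear": [-40, 534, 0], "rot": [0, 0, 0.559]},
    {"grip": 0.8, "linear": [-59, 580, 20], "rot": [0, 0, 0.559]},
  ],
)

```text
clock: 18.55
position: [527.9, 287.9, 167.7]
ee_rot: [0.207, 0.978, 0.0, 0.0]
contact_force: [0.4, -0.3, -0.1]
gripper_width: 68.8
grasp_force: 0.0
```

Request:
arm_command(
  rows=[
    {"grip": 0.8, "linear": [0, 0, 50], "rot": [0, 0, 0]},
    {"grip": 0.8, "linear": [0, 0, 50], "rot": [0, 0, 0]},
    {"grip": 0.8, "linear": [0, 0, 50], "rot": [0, 0, 0]},
  ],
)

```text
clock: 18.92
position: [528.1, 285.1, 118.9]
ee_rot: [0.208, 0.978, -0.0, 0.0]
contact_force: [0.2, 0.1, 1.5]
gripper_width: 68.1
grasp_force: 0.0
```

Run:
```python
from plan import *
plan((528,285.5,6,-.42))
```

```text
at [528.1 285.1 118.9] yaw -0.419 t 18.93 F [0.2 0.1 1.5] w 68.1
[] [0.4, 0.4, 112.9] [-0.0, 0.001, 0.001]
```

Request:
arm_command(
  rows=[
    {"grip": 0.8, "linear": [0, 0, 60], "rot": [0, 0, 0]},
    {"grip": 0.8, "linear": [0, 0, 100], "rot": [0, 0, 0]},
    {"grip": 0.8, "linear": [0, 0, 113], "rot": [0, 0, 0]},
    {"grip": 0.8, "linear": [0, 0, 113], "rot": [0, 0, 0]},
    {"grip": 0, "linear": [0, 0, 113], "rot": [0, 0, 0]},
    {"grip": 0, "linear": [0, 0, 113], "rot": [0, 0, 0]},
    {"grip": 0, "linear": [0, 0, 113], "rot": [0, 0, 0]},
    {"grip": 0, "linear": [0, 0, 113], "rot": [0, 0, 0]},
    {"grip": 0, "linear": [0, 0, 113], "rot": [0, 0, 0]},
    {"grip": 0, "linear": [0, 0, 113], "rot": [0, 0, 0]},
  ],
)

```text
clock: 20.18
position: [528.7, 286.3, 7.3]
ee_rot: [0.208, 0.978, 0.001, 0.001]
contact_force: [-1.2, 0.6, 6.2]
gripper_width: 26.9
grasp_force: 59.5
```

Request:
arm_command(
  rows=[
    {"grip": 0, "linear": [0, 0, -40], "rot": [0, 0, 0]},
    {"grip": 0, "linear": [0, 0, -90], "rot": [0, 0, 0]},
    {"grip": 0, "linear": [0, 0, -124], "rot": [0, 0, 0]},
    {"grip": 0, "linear": [0, 0, -124], "rot": [0, 0, 0]},
  ],
)

```text
clock: 20.68
position: [529.0, 286.6, 133.0]
ee_rot: [0.208, 0.978, 0.003, 0.002]
contact_force: [0.5, -0.4, -1.0]
gripper_width: 26.8
grasp_force: 58.9
```

Run:
```python
from plan import *
plan((463,-32,130,-.11),(463,-32,12,-.11))
```

```text
at [529.  286.6 133. ] yaw -0.419 t 20.68 F [ 0.5 -0.4 -1. ] w 26.8
[] [-69.2, -318.0, 1.1] [0.006, 0.004, -0.309]
[] [-68.9, -318.8, 119.1] [0.006, 0.004, -0.309]
```

Request:
arm_command(
  rows=[
    {"grip": 0, "linear": [-13, -60, 0], "rot": [0, 0, -0.309]},
    {"grip": 0, "linear": [-26, -120, 0], "rot": [0, 0, -0.309]},
    {"grip": 0, "linear": [-39, -180, 0], "rot": [0, 0, -0.309]},
    {"grip": 0, "linear": [-52, -240, 0], "rot": [0, 0, -0.309]},
    {"grip": 0, "linear": [-65, -300, 0], "rot": [0, 0, -0.309]},
    {"grip": 0, "linear": [-69, -318, 30], "rot": [0, 0, -0.309]},
    {"grip": 0, "linear": [-69, -318, 80], "rot": [0, 0, -0.309]},
    {"grip": 0, "linear": [-69, -318, 110], "rot": [0, 0, -0.309]},
    {"grip": 0, "linear": [-69, -318, 119], "rot": [0, 0, -0.309]},
    {"grip": 0, "linear": [-69, -318, 119], "rot": [0, 0, -0.309]},
  ],
)

```text
clock: 21.92
position: [458.3, -34.3, 12.1]
ee_rot: [0.055, 0.998, -0.001, -0.003]
contact_force: [-9.5, -1.4, 25.3]
gripper_width: 27.0
grasp_force: 61.8
```

Request:
arm_command(
  rows=[
    {"grip": 0, "linear": [0, 0, 0.5], "rot": [0, 0, 0]},
    {"grip": 0.6, "linear": [0, 0, 0.5], "rot": [0, 0, 0]},
    {"grip": 0.6, "linear": [0, 0, 0.5], "rot": [0, 0, 0]},
    {"grip": 0.6, "linear": [0, 0, 0.5], "rot": [0, 0, 0]},
    {"grip": 0.6, "linear": [0, 0, -30], "rot": [0, 0, 0]},
    {"grip": 0.6, "linear": [0, 0, -80], "rot": [0, 0, 0]},
    {"grip": 0.8, "linear": [0, 0, -120], "rot": [0, 0, 0]},
    {"grip": 0.8, "linear": [0, 0, -120], "rot": [0, 0, 0]},
  ],
)

```text
clock: 22.92
position: [463.3, -32.7, 133.2]
ee_rot: [0.055, 0.998, 0.001, 0.004]
contact_force: [0.4, -0.3, 0.1]
gripper_width: 68.7
grasp_force: 0.0
```

Run:
```python
from plan import *
plan((440,366.5,130,.29))
a=imaging.get_image("scene");b=imaging.get_image("top")
for n,p,bx in (("T",b,(92,195,180,300)),("S",a,(355,195,445,285))):
    for q in blobs(p,(8,110,90),(35,255,255),bx): print(n,q[0],q[1],onz(p,q[0],31).round(1)[:2],[onz(p,c,32)[:2].round(0).tolist() for c in cv2.boxPoints(q[2])])
for q in blobs(a,(8,110,90),(35,255,255),(275,185,335,225),5): print(q[:2],onz(a,q[0],36)[:2])
```

```text
at [463.3 -32.7 133.2] yaw -0.11 t 22.93 F [ 0.4 -0.3  0.1] w 68.7
[] [66.9, 394.2, 3.6] [0.001, 0.007, -0.4]
T [119.1 261.1] 135 [439.4 367.9] [[453.0, 385.0], [459.0, 360.0], [426.0, 350.0], [420.0, 375.0]]
S [387.  214.7] 73 [415.8 277. ] [[408.0, 258.0], [390.0, 284.0], [425.0, 295.0], [442.0, 270.0]]
S [414. 227.] 80 [441.6 364.5] [[431.0, 348.0], [422.0, 378.0], [454.0, 381.0], [463.0, 351.0]]
(array([313.4, 214.8]), np.int32(46)) [488.82098415  53.68511438]
```

Run:
```python
from plan import *
a=imaging.get_image("scene");b=imaging.get_image("top")
f=lambda p,bx:cv2.resize(cv2.cvtColor(np.array(p["frame"])[bx[1]:bx[3],bx[0]:bx[2]],cv2.COLOR_RGB2BGR),(400,300),interpolation=cv2.INTER_CUBIC)
cv2.imwrite("pics/p6.png",np.hstack([f(a,(250,170,350,245)),f(b,(190,190,310,280))]))
print(proj(a,[463,-32,36]),proj(b,[463,-32,36]))
```

```text
[289.72247336 203.12257639] [274.58565868 248.96918524]
```

View pics/p6.png

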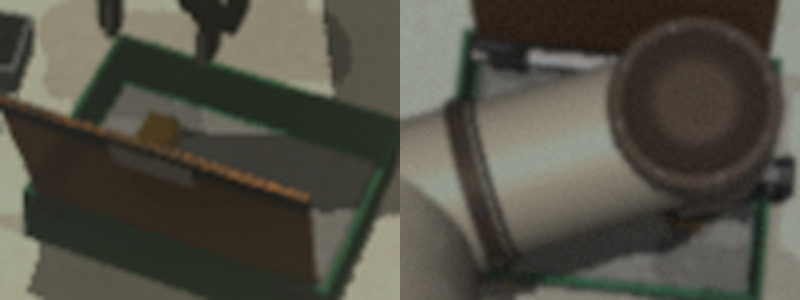

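The blank stands upright on the bed in shadow at scene (289,202), which is where I expected it.

Request:
arm_command(
  rows=[
    {"grip": 0.8, "linear": [10, 60, 0], "rot": [0, 0, -0.1]},
    {"grip": 0.8, "linear": [20, 120, 0], "rot": [0, 0, -0.2]},
    {"grip": 0.8, "linear": [30, 180, 0], "rot": [0, 0, -0.3]},
    {"grip": 0.8, "linear": [40, 240, 0], "rot": [0, 0, -0.4]},
    {"grip": 0.8, "linear": [50, 300, 0], "rot": [0, 0, -0.4]},
    {"grip": 0.8, "linear": [60, 360, 0], "rot": [0, 0, -0.4]},
    {"grip": 0.8, "linear": [67, 394, 4], "rot": [0, 0, -0.4]},
    {"grip": 0.8, "linear": [67, 394, 14], "rot": [0, 0, -0.4]},
    {"grip": 0.8, "linear": [67, 394, 14], "rot": [0, 0, -0.4]},
  ],
)

```text
clock: 24.25
position: [436.8, 364.2, 113.8]
ee_rot: [-0.144, 0.99, -0.002, -0.002]
contact_force: [-0.5, 0.2, 0.1]
gripper_width: 68.5
grasp_force: 0.0
```

Run:
```python
from plan import *
plan((440,366.5,7,.29))
a=imaging.get_image("scene")
for q in blobs(a,(8,110,70),(35,255,255),(355,195,445,285)): print(q[0],q[1],onz(a,q[0],31).round(1)[:2])
```

```text
at [436.8 364.2 113.8] yaw 0.29 t 24.25 F [-0.5  0.2  0.1] w 68.5
[] [-4.2, 1.6, 106.8] [-0.003, -0.005, -0.0]
[386.4 215.7] 98 [420.5 275.8]
[413.9 227. ] 51 [441.7 364.2]
```

Request:
arm_command(
  rows=[
    {"grip": 0.8, "linear": [-3, 1, 60], "rot": [0, 0, 0]},
    {"grip": 0.8, "linear": [-3, 1, 95], "rot": [0, 0, 0]},
    {"grip": 0.8, "linear": [-3, 1, 107], "rot": [0, 0, 0]},
    {"grip": 0.8, "linear": [-3, 1, 107], "rot": [0, 0, 0]},
    {"grip": 0, "linear": [-3, 1, 107], "rot": [0, 0, 0]},
    {"grip": 0, "linear": [-3, 1, 107], "rot": [0, 0, 0]},
    {"grip": 0, "linear": [-3, 1, 107], "rot": [0, 0, 0]},
    {"grip": 0, "linear": [-3, 1, 107], "rot": [0, 0, 0]},
    {"grip": 0, "linear": [-3, 1, 107], "rot": [0, 0, 0]},
    {"grip": 0, "linear": [-3, 1, 107], "rot": [0, 0, 0]},
  ],
)

```text
clock: 25.55
position: [441.3, 368.6, 11.0]
ee_rot: [-0.145, 0.989, 0.001, 0.001]
contact_force: [-0.7, -0.2, 6.1]
gripper_width: 26.7
grasp_force: 60.3
```

Request:
arm_command(
  rows=[
    {"grip": 0, "linear": [0, 0, -40], "rot": [0, 0, 0]},
    {"grip": 0, "linear": [0, 0, -90], "rot": [0, 0, 0]},
    {"grip": 0, "linear": [0, 0, -124], "rot": [0, 0, 0]},
    {"grip": 0, "linear": [0, 0, -124], "rot": [0, 0, 0]},
    {"grip": 0, "linear": [0, 0, -124], "rot": [0, 0, 0]},
  ],
)

```text
clock: 26.18
position: [439.8, 367.0, 132.6]
ee_rot: [-0.144, 0.99, -0.0, -0.001]
contact_force: [0.0, -0.4, -1.1]
gripper_width: 26.9
grasp_force: 59.4
```

Run:
```python
from plan import *
plan((470,28,130,-.11),(470,28,15,-.11))
```

```text
at [439.8 367.  132.6] yaw 0.289 t 26.18 F [ 0.  -0.4 -1.1] w 26.9
[] [67.8, -333.5, 2.8] [-0.001, -0.001, 0.399]
[] [67.6, -333.5, 117.8] [-0.001, -0.001, 0.399]
```

Request:
arm_command(
  rows=[
    {"grip": 0, "linear": [12, -60, 0], "rot": [0, 0, 0.1]},
    {"grip": 0, "linear": [24, -120, 0], "rot": [0, 0, 0.2]},
    {"grip": 0, "linear": [36, -180, 0], "rot": [0, 0, 0.3]},
    {"grip": 0, "linear": [48, -240, 0], "rot": [0, 0, 0.4]},
    {"grip": 0, "linear": [60, -300, 0], "rot": [0, 0, 0.4]},
    {"grip": 0, "linear": [68, -333, 20], "rot": [0, 0, 0.4]},
    {"grip": 0, "linear": [68, -333, 70], "rot": [0, 0, 0.4]},
    {"grip": 0, "linear": [68, -333, 100], "rot": [0, 0, 0.4]},
    {"grip": 0, "linear": [68, -333, 110], "rot": [0, 0, 0.4]},
    {"grip": 0, "linear": [68, -333, 110], "rot": [0, 0, 0.4]},
  ],
)

```text
clock: 27.42
position: [470.1, 28.9, 22.6]
ee_rot: [0.055, 0.998, -0.001, -0.001]
contact_force: [0.3, -0.5, -1.3]
gripper_width: 26.7
grasp_force: 59.5
```

Request:
arm_command(
  rows=[
    {"grip": 0, "linear": [0, 0, 4], "rot": [0, 0, 0]},
    {"grip": 0, "linear": [0, 0, 6], "rot": [0, 0, 0]},
    {"grip": 0, "linear": [0, 0, 6], "rot": [0, 0, 0]},
  ],
)

```text
clock: 27.8
position: [470.8, 29.2, 17.8]
ee_rot: [0.055, 0.998, 0.0, 0.0]
contact_force: [0.1, -0.7, -0.7]
gripper_width: 27.2
grasp_force: 59.5
```

Request:
arm_command(
  rows=[
    {"grip": 0, "linear": [0, 0, 1], "rot": [0, 0, 0]},
    {"grip": 0, "linear": [0, 0, 2], "rot": [0, 0, 0]},
    {"grip": 0, "linear": [0, 0, 2], "rot": [0, 0, 0]},
  ],
)

```text
clock: 28.18
position: [470.7, 29.2, 16.0]
ee_rot: [0.055, 0.998, 0.0, 0.0]
contact_force: [-1.7, 0.4, 4.9]
gripper_width: 27.0
grasp_force: 60.3
```

Contact. Releasing.

Request:
arm_command(
  rows=[
    {"grip": 0.6, "linear": [0, 0, 0], "rot": [0, 0, 0]},
    {"grip": 0.6, "linear": [0, 0, 0], "rot": [0, 0, 0]},
    {"grip": 0.6, "linear": [0, 0, 0], "rot": [0, 0, 0]},
    {"grip": 0.6, "linear": [0, 0, -30], "rot": [0, 0, 0]},
    {"grip": 0.6, "linear": [0, 0, -80], "rot": [0, 0, 0]},
    {"grip": 0.8, "linear": [0, 0, -120], "rot": [0, 0, 0]},
    {"grip": 0.8, "linear": [0, 0, -120], "rot": [0, 0, 0]},
  ],
)

```text
clock: 29.05
position: [472.7, 29.8, 138.5]
ee_rot: [0.055, 0.998, 0.002, 0.004]
contact_force: [-0.8, 0.7, 0.1]
gripper_width: 68.4
grasp_force: 0.0
```

Run:
```python
from plan import *
a=imaging.get_image("scene")
for q in blobs(a,(8,110,90),(35,255,255),(355,195,445,285)): print(q[0],q[1],onz(a,q[0],31).round(1)[:2])
plan((414,278.5,130,.49))
```

```text
[387.7 214.8] 63 [415.6 279.2]
at [471.1  29.4 136.5] yaw -0.11 t 29.1 F [ 0.2  0.  -0.4] w 68.3
[] [84.2, 241.3, 6.7] [0.001, 0.003, -0.6]
```

Request:
arm_command(
  rows=[
    {"grip": 0.8, "linear": [20, 58, 0], "rot": [0, 0, -0.1]},
    {"grip": 0.8, "linear": [40, 116, 0], "rot": [0, 0, -0.25]},
    {"grip": 0.8, "linear": [60, 174, 0], "rot": [0, 0, -0.4]},
    {"grip": 0.8, "linear": [80, 230, 0], "rot": [0, 0, -0.5]},
    {"grip": 0.8, "linear": [84, 241, 10], "rot": [0, 0, -0.6]},
    {"grip": 0.8, "linear": [84, 241, 25], "rot": [0, 0, -0.6]},
    {"grip": 0.8, "linear": [84, 241, 25], "rot": [0, 0, -0.6]},
    {"grip": 0.8, "linear": [84, 241, 25], "rot": [0, 0, -0.6]},
  ],
)

```text
clock: 30.1
position: [413.5, 277.4, 109.9]
ee_rot: [-0.242, 0.97, -0.0, -0.0]
contact_force: [0.6, 0.2, -0.3]
gripper_width: 68.0
grasp_force: 0.0
```

Run:
```python
from plan import *
plan((414,278.5,8,.49))
a=imaging.get_image("scene")
for q in blobs(a,(8,110,70),(35,255,255),(355,195,445,285)): print(q[0],q[1],onz(a,q[0],31).round(1)[:2])
save(a,"p7.png",(340,170,440,245),5)
```

```text
at [413.5 277.4 109.9] yaw 0.489 t 30.1 F [ 0.6  0.2 -0.3] w 68.0
[] [-1.1, 0.8, 101.9] [-0.001, -0.001, -0.001]
[387.1 214.5] 51 [414.9 277.2]
```

View pics/p7.png

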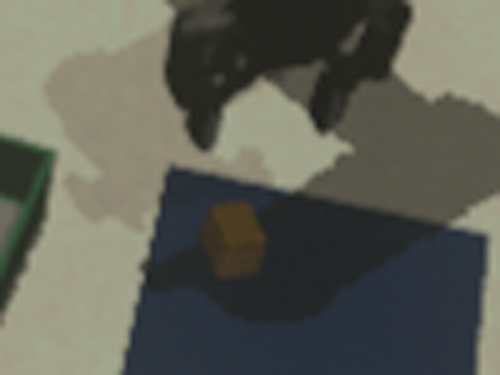

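The last blank is in shadow at crop (235,235), in the same place and at the same angle as before, with the gripper above it.

Request:
arm_command(
  rows=[
    {"grip": 0.8, "linear": [-1, 1, 60], "rot": [0, 0, 0]},
    {"grip": 0.8, "linear": [-1, 1, 95], "rot": [0, 0, 0]},
    {"grip": 0.8, "linear": [-1, 1, 102], "rot": [0, 0, 0]},
    {"grip": 0.8, "linear": [-1, 1, 102], "rot": [0, 0, 0]},
    {"grip": 0, "linear": [-1, 1, 102], "rot": [0, 0, 0]},
    {"grip": 0, "linear": [-1, 1, 102], "rot": [0, 0, 0]},
    {"grip": 0, "linear": [-1, 1, 102], "rot": [0, 0, 0]},
    {"grip": 0, "linear": [-1, 1, 102], "rot": [0, 0, 0]},
    {"grip": 0, "linear": [-1, 1, 102], "rot": [0, 0, 0]},
    {"grip": 0, "linear": [-1, 1, 102], "rot": [0, 0, 0]},
  ],
)

```text
clock: 31.4
position: [414.7, 280.0, 9.8]
ee_rot: [-0.243, 0.97, 0.001, 0.001]
contact_force: [-0.8, 0.0, 6.6]
gripper_width: 27.0
grasp_force: 59.9
```

Request:
arm_command(
  rows=[
    {"grip": 0, "linear": [0, 0, -40], "rot": [0, 0, 0]},
    {"grip": 0, "linear": [0, 0, -90], "rot": [0, 0, 0]},
    {"grip": 0, "linear": [0, 0, -124], "rot": [0, 0, 0]},
    {"grip": 0, "linear": [0, 0, -124], "rot": [0, 0, 0]},
    {"grip": 0, "linear": [0, 0, -124], "rot": [0, 0, 0]},
  ],
)

```text
clock: 32.02
position: [413.3, 278.6, 131.7]
ee_rot: [-0.242, 0.97, -0.0, -0.001]
contact_force: [-0.3, 0.3, -1.1]
gripper_width: 27.1
grasp_force: 59.2
```

Run:
```python
from plan import *
plan((478,89,130,-.11),(478,89,17,-.11))
```

```text
at [413.3 278.6 131.7] yaw 0.489 t 32.02 F [-0.3  0.3 -1.1] w 27.1
[] [32.0, -197.8, 1.7] [-0.0, -0.001, 0.599]
[] [31.8, -197.8, 114.7] [-0.0, -0.001, 0.599]
```

Request:
arm_command(
  rows=[
    {"grip": 0, "linear": [10, -60, 0], "rot": [0, 0, 0.12]},
    {"grip": 0, "linear": [20, -120, 0], "rot": [0, 0, 0.3]},
    {"grip": 0, "linear": [30, -180, 0], "rot": [0, 0, 0.45]},
    {"grip": 0, "linear": [32, -198, 0], "rot": [0, 0, 0.6]},
    {"grip": 0, "linear": [32, -198, 20], "rot": [0, 0, 0.6]},
    {"grip": 0, "linear": [32, -198, 60], "rot": [0, 0, 0.6]},
    {"grip": 0, "linear": [32, -198, 100], "rot": [0, 0, 0.6]},
    {"grip": 0, "linear": [32, -198, 112], "rot": [0, 0, 0.6]},
    {"grip": 0, "linear": [32, -198, 113], "rot": [0, 0, 0.6]},
    {"grip": 0, "linear": [32, -198, 113], "rot": [0, 0, 0.6]},
  ],
)

```text
clock: 33.28
position: [479.7, 89.9, 20.2]
ee_rot: [0.055, 0.998, 0.0, 0.001]
contact_force: [0.0, 0.6, -0.4]
gripper_width: 26.9
grasp_force: 59.4
```

Request:
arm_command(
  rows=[
    {"grip": 0, "linear": [0, 0, 1], "rot": [0, 0, 0]},
    {"grip": 0, "linear": [0, 0, 2], "rot": [0, 0, 0]},
    {"grip": 0, "linear": [0, 0, 2], "rot": [0, 0, 0]},
  ],
)

```text
clock: 33.65
position: [479.0, 89.5, 17.7]
ee_rot: [0.055, 0.998, 0.0, 0.0]
contact_force: [1.0, 0.1, -0.5]
gripper_width: 26.7
grasp_force: 59.4
```

Request:
arm_command(
  rows=[
    {"grip": 0, "linear": [0, 0, 1], "rot": [0, 0, 0]},
    {"grip": 0, "linear": [0, 0, 2], "rot": [0, 0, 0]},
    {"grip": 0, "linear": [0, 0, 2.2], "rot": [0, 0, 0]},
    {"grip": 0, "linear": [0, 0, 2.2], "rot": [0, 0, 0]},
  ],
)

```text
clock: 34.15
position: [478.9, 89.4, 15.1]
ee_rot: [0.055, 0.998, -0.0, -0.0]
contact_force: [-0.0, 0.6, -0.7]
gripper_width: 26.5
grasp_force: 59.4
```

Down 1 mm more, release, rise and look.

Request:
arm_command(
  rows=[
    {"grip": 0, "linear": [0, 0, 0.8], "rot": [0, 0, 0]},
    {"grip": 0.6, "linear": [0, 0, 0.8], "rot": [0, 0, 0]},
    {"grip": 0.6, "linear": [0, 0, 0.8], "rot": [0, 0, 0]},
    {"grip": 0.6, "linear": [0, 0, 0.8], "rot": [0, 0, 0]},
    {"grip": 0.6, "linear": [0, 0, -30], "rot": [0, 0, 0]},
    {"grip": 0.6, "linear": [0, 0, -80], "rot": [0, 0, 0]},
    {"grip": 0.6, "linear": [0, 0, -140], "rot": [0, 0, 0]},
    {"grip": 0.6, "linear": [0, 0, -200], "rot": [0, 0, 0]},
    {"grip": 0.3, "linear": [0, 0, -250], "rot": [0, 0, 0]},
    {"grip": 0, "linear": [0, 0, -250], "rot": [0, 0, 0]},
  ],
)

```text
clock: 35.4
position: [480.9, 90.2, 269.7]
ee_rot: [0.055, 0.998, 0.002, 0.005]
contact_force: [0.0, 0.5, -0.9]
gripper_width: 15.5
grasp_force: 0.0
```

Request:
arm_command(
  rows=[
    {"grip": 0, "linear": [0, 60, 0], "rot": [0, 0, 0]},
    {"grip": 0, "linear": [0, 120, 0], "rot": [0, 0, 0]},
    {"grip": 0, "linear": [0, 180, 0], "rot": [0, 0, 0]},
    {"grip": 0, "linear": [0, 220, 0], "rot": [0, 0, 0]},
    {"grip": 0, "linear": [0, 220, 0], "rot": [0, 0, 0]},
  ],
)

```text
clock: 36.02
position: [502.4, 310.2, 262.4]
ee_rot: [0.054, 0.999, -0.001, -0.001]
contact_force: [0.4, 0.2, -0.4]
gripper_width: -0.0
grasp_force: 0.0
```

Run:
```python
from plan import *
plan()
a=imaging.get_image("scene");b=imaging.get_image("top")
f=lambda p,bx:cv2.resize(cv2.cvtColor(np.array(p["frame"])[bx[1]:bx[3],bx[0]:bx[2]],cv2.COLOR_RGB2BGR),(400,300),interpolation=cv2.INTER_CUBIC)
cv2.imwrite("pics/p8.png",np.vstack([np.hstack([f(a,(250,170,350,245)),f(b,(190,190,310,280))]),np.hstack([f(a,(170,170,250,230)),f(b,(310,180,410,255))])]))
```

```text
at [502.4 310.2 262.4] yaw -0.107 t 36.02 F [ 0.4  0.2 -0.4] w -0.0
```

View pics/p8.png

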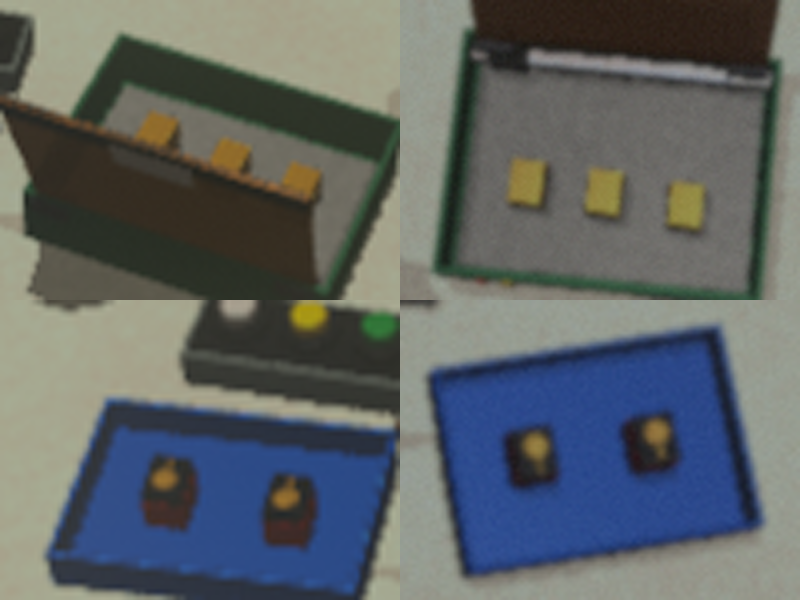

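All three blanks stand apart on the bed, at crop (527,183), (605,190) and (686,205), and both finished dies stand in the tray. Next is the flap.

Run:
```python
from plan import *
H=np.array([577,16.]);e=np.array([.994,-.11])
def w(u,z): return (*(H-u*e),53+z,-.11)
plan((690,190,262,-.11),w(-115,205),w(-115,137))
print("from (-115,137):  tool x=+u , z=-z")
for th in (1.9,1.75,1.6,1.45,1.3,1.15,1.0,.85,.7,.55,.4,.25,.12,.04):
    if th>1.57: u=172*np.cos(th)-3-11; z=137
    else: u=140*np.cos(th)-3*np.sin(th)-11; z=140*np.sin(th)+3*np.cos(th)
    print(th,round(u+115),round(137-z))
```

```text
at [502.4 307.8 263.5] yaw -0.11 t 36.12 F [-1.  -0.1 -0. ] w 0.1
[] [-199.4, -96.5, 1.2] [-0.002, -0.002, 0.0]
[] [-221.1, -281.9, 5.6] [-0.002, -0.002, 0.0]
[] [-221.3, -281.7, 73.6] [-0.002, -0.002, 0.0]
from (-115,137):  tool x=+u , z=-z
1.9 45 0
1.75 70 0
1.6 96 0
1.45 118 -2
1.3 139 1
1.15 158 8
1.0 177 18
0.85 194 30
0.7 209 45
0.55 222 61
0.4 232 80
0.25 239 99
0.12 243 117
0.04 244 128
```

Request:
arm_command(
  rows=[
    {"grip": 0, "linear": [-54, -26, 0], "rot": [0, 0, 0]},
    {"grip": 0, "linear": [-108, -52, 0], "rot": [0, 0, 0]},
    {"grip": 0, "linear": [-162, -78, 0], "rot": [0, 0, 0]},
    {"grip": 0, "linear": [-215, -104, 0], "rot": [0, 0, 0]},
    {"grip": 0, "linear": [-221, -165, 0], "rot": [0, 0, 0]},
    {"grip": 0, "linear": [-221, -225, 0], "rot": [0, 0, 0]},
    {"grip": 0, "linear": [-221, -282, 0], "rot": [0, 0, 0]},
    {"grip": 0, "linear": [-221, -282, 0], "rot": [0, 0, 0]},
    {"grip": 0, "linear": [-221, -282, 50], "rot": [0, 0, 0]},
    {"grip": 0, "linear": [-221, -282, 74], "rot": [0, 0, 0]},
  ],
)

```text
clock: 37.38
position: [689.7, 2.9, 188.2]
ee_rot: [0.056, 0.998, 0.0, -0.002]
contact_force: [0.4, -0.1, 0.4]
gripper_width: -0.1
grasp_force: 0.0
```

Request:
arm_command(
  rows=[
    {"grip": 0, "linear": [0, 0, 0], "rot": [0, 0, 0]},
    {"grip": 0, "linear": [0, 0, 0], "rot": [0, 0, 0]},
  ],
)

```text
clock: 37.62
position: [692.4, 3.5, 192.7]
ee_rot: [0.055, 0.998, -0.0, 0.001]
contact_force: [0.1, 0.4, 0.8]
gripper_width: 0.4
grasp_force: 0.0
```

Run:
```python
from plan import *
H=np.array([577,16.]);e=np.array([.994,-.11])
plan((*(H+115*e),190,-.11))
a=imaging.get_image("scene");b=imaging.get_image("top")
f=lambda p,bx:cv2.resize(cv2.cvtColor(np.array(p["frame"])[bx[1]:bx[3],bx[0]:bx[2]],cv2.COLOR_RGB2BGR),(400,300),interpolation=cv2.INTER_CUBIC)
cv2.imwrite("pics/p9.png",np.hstack([f(a,(230,150,370,255)),f(b,(190,150,330,255))]))
```

```text
at [692.4   3.5 192.7] yaw -0.11 t 37.62 F [0.1 0.4 0.8] w 0.4
[] [1.1, -0.3, 2.7] [0.0, 0.002, 0.0]
```

View pics/p9.png

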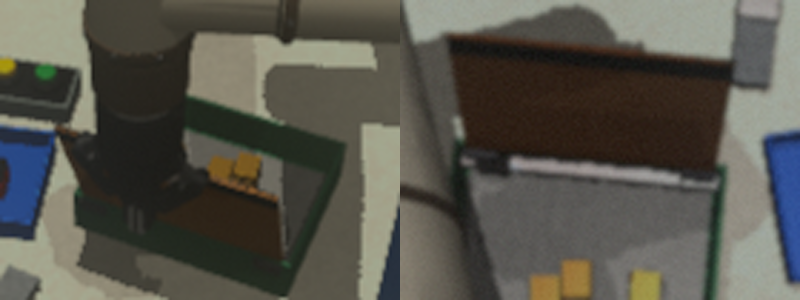

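The gripper is behind the flap. One blank has been knocked and now sits beside its neighbour, at top-crop (545,288) and (575,278). I'll check that one isn't leaning or stacked.

Run:
```python
from plan import *
a=imaging.get_image("scene");b=imaging.get_image("top")
f=lambda p,bx:cv2.resize(cv2.cvtColor(np.array(p["frame"])[bx[1]:bx[3],bx[0]:bx[2]],cv2.COLOR_RGB2BGR),(400,300),interpolation=cv2.INTER_CUBIC)
cv2.imwrite("pics/p10.png",np.hstack([f(a,(288,190,336,226)),f(b,(225,225,293,276))]))
for n,p,bx in (("T",b,(225,225,293,276)),("S",a,(288,190,336,226))):
    for q in blobs(p,(8,90,80),(35,255,255),bx,10): print(n,q[0],q[1],onz(p,q[0],36)[:2].round(),q[2])
```

```text
T [245.9 250. ] 296 [462.  42.] ((245.5, 250.0), (18.0, 21.0), 90.0)
T [275.2 251.4] 140 [457. -33.] ((275.0, 251.5), (13.0, 10.0), 90.0)
S [312.5 209.6] 185 [468.  46.] ((315.15093994140625, 209.47171020507812), (26.09850311279297, 13.461333274841309), 15.945395469665527)
```

View pics/p10.png

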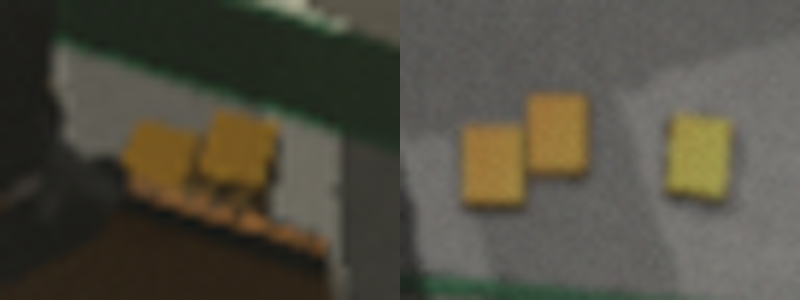

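All three plates appear the same size and don't overlap, at top px (241,253), (252,248) and (275,251). The blanks are upright on the bed, side by side and not stacked, so I can close the flap.

Request:
arm_command(
  rows=[
    {"grip": 0, "linear": [25, 0, 2], "rot": [0, 0, 0]},
    {"grip": 0, "linear": [45, 0, 2], "rot": [0, 0, 0]},
    {"grip": 0, "linear": [58, 0, 2], "rot": [0, 0, 0]},
    {"grip": 0, "linear": [70, 0, 2], "rot": [0, 0, 0]},
    {"grip": 0, "linear": [83, 0, 2], "rot": [0, 0, 0]},
    {"grip": 0, "linear": [96, 0, 2], "rot": [0, 0, 0]},
  ],
)

```text
clock: 38.58
position: [595.8, 14.2, 189.3]
ee_rot: [0.055, 0.998, 0.0, 0.0]
contact_force: [2.6, 0.4, 1.8]
gripper_width: 0.1
grasp_force: 1.3
```

Request:
arm_command(
  rows=[
    {"grip": 0, "linear": [11, 0, -1], "rot": [0, 0, 0]},
    {"grip": 0, "linear": [22, 0, -2], "rot": [0, 0, 0]},
    {"grip": 0, "linear": [43, 0, 1], "rot": [0, 0, 0]},
    {"grip": 0, "linear": [62, 0, 8], "rot": [0, 0, 0]},
    {"grip": 0, "linear": [81, 0, 18], "rot": [0, 0, 0]},
    {"grip": 0, "linear": [98, 0, 30], "rot": [0, 0, 0]},
    {"grip": 0, "linear": [98, 0, 30], "rot": [0, 0, 0]},
  ],
)

```text
clock: 39.45
position: [497.0, 24.6, 158.9]
ee_rot: [0.055, 0.998, -0.0, -0.001]
contact_force: [0.0, -0.6, 2.0]
gripper_width: 0.1
grasp_force: 1.0
```

Request:
arm_command(
  rows=[
    {"grip": 0, "linear": [15, 0, 15], "rot": [0, 0, 0]},
    {"grip": 0, "linear": [28, 0, 31], "rot": [0, 0, 0]},
    {"grip": 0, "linear": [38, 0, 50], "rot": [0, 0, 0]},
    {"grip": 0, "linear": [45, 0, 69], "rot": [0, 0, 0]},
    {"grip": 0, "linear": [52, 0, 85], "rot": [0, 0, 0]},
    {"grip": 0, "linear": [60, 0, 94], "rot": [0, 0, 0]},
    {"grip": 0, "linear": [60, 0, 94], "rot": [0, 0, 0]},
  ],
)

```text
clock: 40.33
position: [438.2, 31.2, 64.8]
ee_rot: [0.055, 0.998, -0.0, -0.001]
contact_force: [0.1, 2.0, 3.3]
gripper_width: 0.1
grasp_force: 1.4
```

Request:
arm_command(
  rows=[
    {"grip": 0, "linear": [0, 0, 6], "rot": [0, 0, 0]},
    {"grip": 0, "linear": [0, 0, 12], "rot": [0, 0, 0]},
    {"grip": 0, "linear": [0, 0, 16], "rot": [0, 0, 0]},
    {"grip": 0, "linear": [0, 0, 19], "rot": [0, 0, 0]},
    {"grip": 0, "linear": [0, 0, 19], "rot": [0, 0, 0]},
  ],
)

```text
clock: 40.95
position: [438.4, 31.1, 46.7]
ee_rot: [0.055, 0.998, -0.001, -0.001]
contact_force: [-6.0, 0.6, 13.4]
gripper_width: -0.0
grasp_force: 6.7
```

Request:
arm_command(
  rows=[
    {"grip": 0, "linear": [0, 0, -10], "rot": [0, 0, 0]},
    {"grip": 0, "linear": [0, 0, -30], "rot": [0, 0, 0]},
    {"grip": 0, "linear": [0, 0, -80], "rot": [0, 0, 0]},
    {"grip": 0, "linear": [0, -60, -100], "rot": [0, 0, 0]},
    {"grip": 0, "linear": [0, -120, -100], "rot": [0, 0, 0]},
    {"grip": 0, "linear": [0, -180, -100], "rot": [0, 0, 0]},
    {"grip": 0, "linear": [0, -240, -100], "rot": [0, 0, 0]},
    {"grip": 0, "linear": [0, -300, -100], "rot": [0, 0, 0]},
    {"grip": 0, "linear": [0, -335, -100], "rot": [0, 0, 0]},
    {"grip": 0, "linear": [0, -335, -100], "rot": [0, 0, 0]},
  ],
)

```text
clock: 42.2
position: [402.2, -303.9, 145.8]
ee_rot: [0.057, 0.998, -0.0, 0.0]
contact_force: [0.4, 0.7, 0.4]
gripper_width: -0.2
grasp_force: 0.0
```

Run:
```python
from plan import *
plan((402,-305.5,75,0.1))
a=imaging.get_image("scene");b=imaging.get_image("top")
f=lambda p,bx:cv2.resize(cv2.cvtColor(np.array(p["frame"])[bx[1]:bx[3],bx[0]:bx[2]],cv2.COLOR_RGB2BGR),(400,300),interpolation=cv2.INTER_CUBIC)
cv2.imwrite("pics/p11.png",np.hstack([f(a,(190,140,350,260)),f(b,(190,190,310,280))]))
for n,(lo,hi) in {"g":((45,90,60),(85,255,255)),"y":((22,120,120),(35,255,255))}.items():
    for q in blobs(a,lo,hi,(205,160,262,190),8): print(n,q[0],q[1],onz(a,q[0],47).round(1))
```

```text
at [ 402.2 -303.9  145.8] yaw -0.114 t 42.2 F [0.4 0.7 0.4] w -0.2
[] [0.1, -1.5, 70.8] [-0.001, 0.0, -0.214]
g [247.  173.8] 12 [ 386.2 -206.    47. ]
```

View pics/p11.png

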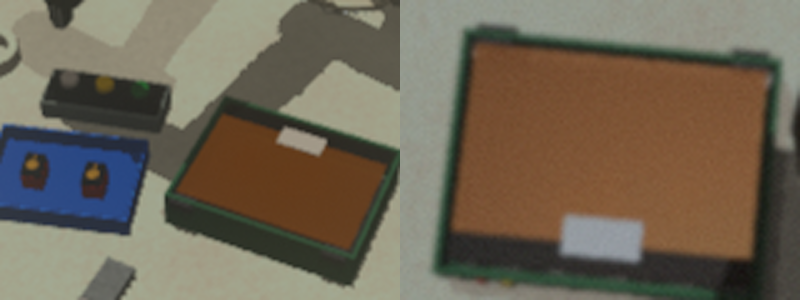

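The flap is level and latched in both views, and the keys run white, yellow, green from left to right at crop (70,77), (105,84) and (143,88). Pressing white.

Request:
arm_command(
  rows=[
    {"grip": 0, "linear": [0, -1.5, 50], "rot": [0, 0, -0.18]},
    {"grip": 0, "linear": [0, -1.5, 85], "rot": [0, 0, -0.21]},
    {"grip": 0, "linear": [0, -1.5, 96], "rot": [0, 0, -0.21]},
    {"grip": 0, "linear": [0, -1.5, 101], "rot": [0, 0, -0.21]},
    {"grip": 0, "linear": [0, -1.5, 104], "rot": [0, 0, -0.21]},
    {"grip": 0, "linear": [0, -1.5, 104], "rot": [0, 0, -0.21]},
    {"grip": 0, "linear": [0, -1.5, 104], "rot": [0, 0, -0.21]},
  ],
)

```text
clock: 43.18
position: [402.0, -302.3, 45.8]
ee_rot: [-0.05, 0.999, -0.0, 0.0]
contact_force: [-5.7, 7.6, 19.6]
gripper_width: 0.1
grasp_force: 9.9
```

Request:
arm_command(
  rows=[
    {"grip": 0, "linear": [0, 0, 0], "rot": [0, 0, 0]},
    {"grip": 0, "linear": [0, 0, 0], "rot": [0, 0, 0]},
    {"grip": 0, "linear": [0, 0, 0], "rot": [0, 0, 0]},
  ],
)

```text
clock: 43.55
position: [402.1, -302.3, 45.8]
ee_rot: [-0.05, 0.999, -0.0, 0.0]
contact_force: [-6.5, 7.6, 21.0]
gripper_width: 0.1
grasp_force: 9.8
```

Run:
```python
from plan import *
plan((402,-305.5,42,0.1))
a=imaging.get_image("scene");b=imaging.get_image("top")
for p in(a,b): print([(q,[(np.round(d["pixel"],1).tolist(),round(d["score"],2),onz(p,d["pixel"],45)[:2].round()) for d in models.tip_of(p,q)][:2]) for q in("key_white_top","key_yellow_top","key_green_top","console")])
```

```text
at [ 402.1 -302.3   45.8] yaw 0.101 t 43.55 F [-6.5  7.6 21. ] w 0.1
[] [0.4, -3.2, 3.8] [-0.0, 0.0, 0.001]
[('key_white_top', []), ('key_yellow_top', [([231.2, 174.7], 0.45, array([ 404., -257.])), ([233.0, 182.8], 0.45, array([ 438., -237.]))]), ('key_green_top', [([245.2, 170.7], 0.61, array([ 372., -218.]))]), ('console', [([227.4, 211.2], 0.69, array([ 561., -209.])), ([232.5, 181.7], 0.62, array([ 434., -241.]))])]
[('key_white_top', [([361.3, 273.6], 0.17, array([ 395., -253.]))]), ('key_yellow_top', [([359.8, 274.1], 0.6, array([ 394., -249.]))]), ('key_green_top', []), ('console', [([362.5, 273.7], 0.72, array([ 395., -256.]))])]
```

Request:
arm_command(
  rows=[
    {"grip": 0, "linear": [0, 0, -4], "rot": [0, 0, 0]},
    {"grip": 0, "linear": [0, 0, -4], "rot": [0, 0, 0]},
    {"grip": 0, "linear": [0, 0, -4], "rot": [0, 0, 0]},
  ],
)

```text
clock: 44.42
position: [403.5, -303.2, 47.0]
ee_rot: [-0.05, 0.999, -0.001, 0.001]
contact_force: [0.7, 1.9, 2.5]
gripper_width: -0.2
grasp_force: 1.7
```

Request:
arm_command(
  rows=[
    {"grip": 0, "linear": [0, 0, -2], "rot": [0, 0, 0]},
    {"grip": 0, "linear": [0, 0, -2], "rot": [0, 0, 0]},
    {"grip": 0, "linear": [0, 0, -2], "rot": [0, 0, 0]},
  ],
)

```text
clock: 44.8
position: [403.2, -303.4, 48.3]
ee_rot: [-0.05, 0.999, -0.0, 0.001]
contact_force: [1.4, -0.4, 2.1]
gripper_width: -0.3
grasp_force: 1.4
```

Request:
arm_command(
  rows=[
    {"grip": 0, "linear": [0, 0, -2], "rot": [0, 0, 0]},
    {"grip": 0, "linear": [0, 0, -2], "rot": [0, 0, 0]},
    {"grip": 0, "linear": [0, 0, -2], "rot": [0, 0, 0]},
  ],
)

```text
clock: 45.18
position: [402.1, -303.1, 50.0]
ee_rot: [-0.05, 0.999, -0.0, -0.0]
contact_force: [1.5, -2.0, 2.0]
gripper_width: 0.4
grasp_force: 1.0
```

Request:
arm_command(
  rows=[
    {"grip": 0, "linear": [0, 0, -3], "rot": [0, 0, 0]},
    {"grip": 0, "linear": [0, 0, -3], "rot": [0, 0, 0]},
    {"grip": 0, "linear": [0, 0, -3], "rot": [0, 0, 0]},
  ],
)

```text
clock: 45.55
position: [401.4, -302.7, 52.7]
ee_rot: [-0.05, 0.999, 0.0, -0.001]
contact_force: [0.0, -0.5, 0.6]
gripper_width: 0.2
grasp_force: 0.0
```

Force and height readings show contact at about 51.7 and the stop at 45.8, a full 6 mm of travel, so white was fully pressed and released. Yellow next.

Request:
arm_command(
  rows=[
    {"grip": 0, "linear": [0, 0, -20], "rot": [0, 0, 0]},
    {"grip": 0, "linear": [0, 25, -20], "rot": [0, 0, 0]},
    {"grip": 0, "linear": [0, 47.5, -20], "rot": [0, 0, 0]},
    {"grip": 0, "linear": [0, 47.5, -15], "rot": [0, 0, 0]},
    {"grip": 0, "linear": [0, 47.5, -2], "rot": [0, 0, 0]},
    {"grip": 0, "linear": [0, 47.5, 4], "rot": [0, 0, 0]},
    {"grip": 0, "linear": [0, 47.5, 9], "rot": [0, 0, 0]},
    {"grip": 0, "linear": [0, 47.5, 11], "rot": [0, 0, 0]},
    {"grip": 0, "linear": [0, 47.5, 11], "rot": [0, 0, 0]},
    {"grip": 0, "linear": [0, 47.5, 11], "rot": [0, 0, 0]},
  ],
)

```text
clock: 46.8
position: [397.3, -256.2, 45.5]
ee_rot: [-0.05, 0.999, -0.0, -0.0]
contact_force: [-8.3, 8.4, 33.0]
gripper_width: -0.3
grasp_force: 16.5
```

Request:
arm_command(
  rows=[
    {"grip": 0, "linear": [0, 0, -15], "rot": [0, 0, 0]},
    {"grip": 0, "linear": [0, 0, -30], "rot": [0, 0, 0]},
    {"grip": 0, "linear": [0, 25, -30], "rot": [0, 0, 0]},
    {"grip": 0, "linear": [0, 49, -30], "rot": [0, 0, 0]},
    {"grip": 0, "linear": [0, 49, -26], "rot": [0, 0, 0]},
    {"grip": 0, "linear": [0, 49, -13], "rot": [0, 0, 0]},
    {"grip": 0, "linear": [0, 49, -6], "rot": [0, 0, 0]},
    {"grip": 0, "linear": [0, 49, 0], "rot": [0, 0, 0]},
    {"grip": 0, "linear": [0, 49, 0], "rot": [0, 0, 0]},
    {"grip": 0, "linear": [0, 49, 0], "rot": [0, 0, 0]},
  ],
)

```text
clock: 48.05
position: [392.7, -207.6, 45.4]
ee_rot: [-0.051, 0.999, -0.001, -0.0]
contact_force: [-8.6, 6.9, 37.5]
gripper_width: -0.0
grasp_force: 18.6
```

Request:
arm_command(
  rows=[
    {"grip": 0, "linear": [0, 0, -15], "rot": [0, 0, 0]},
    {"grip": 0, "linear": [0, 0, -60], "rot": [0, 0, 0]},
    {"grip": 0, "linear": [0, 0, -120], "rot": [0, 0, 0]},
    {"grip": 0, "linear": [0, 0, -180], "rot": [0, 0, 0]},
    {"grip": 0, "linear": [0, 0, -180], "rot": [0, 0, 0]},
    {"grip": 0, "linear": [0, 0, -180], "rot": [0, 0, 0]},
  ],
)

```text
clock: 48.8
position: [391.9, -207.1, 221.1]
ee_rot: [-0.049, 0.999, 0.0, -0.001]
contact_force: [-0.4, -0.1, -0.3]
gripper_width: 0.1
grasp_force: 0.0
```

Run:
```python
from plan import *
plan()
a=imaging.get_image("scene")
for q in blobs(a,(3,120,50),(20,255,255),(255,180,355,250),200): print("flap",q)
for q in blobs(a,(12,110,80),(35,255,255),(180,190,252,235),3): print("orn",q[0],q[1])
```

```text
at [ 391.9 -207.1  221.1] yaw 0.099 t 48.8 F [-0.4 -0.1 -0.3] w 0.1
flap (array([302.9, 212.3]), np.int32(2532), ((302.29998779296875, 211.10000610351562), (76.52710723876953, 37.31487274169922), 18.43494987487793))
orn [202.5 205. ] 21
orn [226.8 209. ] 22
```

```bash
python3 -c "
from bench import job
print(job.job_done())"
```

```text
the job is handed in; nothing more can be done
None
```

I handed the job in at about 49 s: both finished dies are in the tray, all three blanks are on the bed, the flap is latched shut, and I pressed white, yellow and green in that order. One blank was knocked on the bed partway through but stayed upright and unstacked when I checked; no verdict came back.

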